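# Flip the length stop down and seat a manifold block against it

### The arm

A 7-joint arm with a two-finger parallel gripper is mounted at the origin on a cart in front of the work surface, level with it; the furniture and walls round the work are solid. World frame = base frame: x ahead of the robot, y to its left, z up, the work surface at z = 0. Lengths are in m, angles in rad, forces in N, time in s.
With the tool pointing down it reaches from about 0.425 to 0.925 m from the base axis. Payload 6.8 kg.
Tool frame: the origin (TCP) lies at the very end of the fingers, on their centre line; the grasp point (between the pads) lies 19 mm behind it (bot.grasp_offset is the distance from the TCP to the grasp point, in m); z points along the fingers, y is the direction in which the jaws open and shut (so a half turn about z gives the same grasp; the last joint's range is limited). The gripper opens to 85 mm and grips with 20 to 120 N. Pads are 22 mm wide; open, the fingers measure 114 mm over their backs; the gripper's body (76 mm by 85 mm) begins 54 mm behind the grasp point. The pads swing forward as they close: fully open they stand 13 mm farther back than shut.
Start: joints at [1.117, 0.477, 0.022, 1.555, -0.011, 1.109, -0.083], TCP at [0.229, -0.635, 0.231] pointing down, gripper open.
Joint ranges: [-2.96, 2.96], [-0.34, 2.1], [-1.41, 1.46], [0.24, 2.44], [-1.37, 4.51], [0.17, 1.92], [-2.96, 2.96]. Speed limits (rad/s): [2.39, 2.39, 3.14, 3.14, 3.14, 3.14, 3.14].

### API

Orientations are given as a unit quaternion [w, x, y, z].
In Python, from station import monitor, cams, bot, finder gives the robot as it stands.
- The arm moves only by the tool jog_arm, never from a script. Its argument "plan" is a list of rows, each an object of numbers: "x", "y", "z": the shift along the tool's x, y, z as a fraction of full scale; "wx", "wy", "wz": the turn, a rotation vector about the tool's x, y, z as a fraction of full scale. A call has 1 to 12 rows; each row is the pose to reach, as a shift and turn from the pose measured when the call began, along the tool's axes at that moment, turning the shorter way round; what a row does not reach only later rows make up. Full scale, the value 1, is 20 cm for a shift and 180 degrees for a turn. A row lasts 1/12 s, in which the tool goes at most 41.7 mm and 7.16 degrees, less where a joint would pass 70% of its speed; a pose out of reach is approached as far as the arm can. A call with a number of a shift or a turn outside -1 to 1 is refused whole. A call with a gripper value outside its range is refused whole. "hand" is the opening, from -1 (shut) to 1 (fully open), set as the call begins (left out, the last holds). The fingers move at their own pace and stop on an object; "grip_force" is the grip in N (left out, the last holds). Time passes only in rows, so rows that repeat a pose let the fingers close. It gives the time, the measured TCP pose, the force and the opening at its end, in the units of the state.
- monitor.get_obs(): the state, without advancing time (a new reading comes with each control period).
- cams.read_camera(name): name is "scene" or "top" or "wrist"; returns the picture (400x640x3 uint8, red, green, blue); there is no depth.
- cams.get_calibration(name): a dict with "fx", "fy", "cx", "cy" (pixels), "extrinsics" (4x4, takes a point from world to camera coordinates). Camera axes: x right, y down, z forward; pixel columns grow to the right and rows downward; lengths in m; the calibration is good to about 2 mm. A picture is of the moment at which its call begins: read the wrist's pose just before it. get_calibration takes no time and is no camera call; for the wrist camera it gives the pose at the moment of the call.
- bot.hand_in(): hands the job in, once; it reports no verdict.
Trained networks look in the newest picture that a camera, given by its name, has taken for a name from the list of things; names that differ only in an ending like _2 or _b are one class to them, and where a whole thing is asked for, a point or a joint stands for the part that bears it (a point fixed in the world has none). Each returns a list of dicts, best first, with "confidence" (0 to 1); they miss things now and then, are a little off and sometimes report something else, mostly with a low value. They report only what shows in the picture. A call takes as long as a camera call.
- finder.find_in(camera, target): "bbox" ([left, top, width, height] in pixels, round what is visible of it).
- finder.place_of(camera, target): "location" ([column, row] in pixels: a listed point, or the origin of a listed thing).
The state is a dict: "t": time; "q": joint angles; "joint_vel": joint speeds; "joint_torque": joint torques, N m; "eef_pos": TCP position; "tool_rot": TCP orientation; "contact_force": force on the tool from outside, world axes, zero at the start; "torque": the same for the moment, N m; "gripper_width": opening from 0.0 (shut) to 1.0 (fully open).
Only numpy, scipy, OpenCV 4.12 (cv2) and the standard library are available. Lean on these libraries where they do the work, as an engineer would, in place of code of your own. Each camera call takes 0.05 s, during which the arm holds its last target. There are 200 camera calls.

### The job

Gently flip the red stop flag of the blue fixture fully down across its bed, then slide the aluminium block along the fence until its end presses into the stop's rubber bumper with a light but definite push, some 5 to 10 N (never more than 15 N, which would spoil the stop's setting). Leave the block lying flat on the bed, flush along the fence and still touching the bumper, with the flag down, and do not disturb the other things on the bench.

Things in the scene. Friction and masses are not known exactly. Their poses are not given: they have to be found in the camera images.
- jig: Fixed blue length-stop fixture. Origin on the worktop, z up; y runs along the fence towards the stop, x from the bed to the fence. Bed: x -45 to +59, y -190 to +150, top at z = 12 mm. Aluminium fence along the whole bed: face at x = +30 mm, 10 mm thick, top at z = 24 mm. Hinge cheeks behind it at y +77 to +123, up to z = 49. A block flush to the fence has its centre at x = +18, z = 32 mm.
- stop_flag (a joint): Hinge of the red stop flag, axis along the fixture's y. 0 = fully down (level across the bed, at its hard stop), grows as it is lifted; 1.57 = upright, up to 1.9 = leaning back away from the bed. Starts between 1.3 and 1.8. A friction hinge (0.12 N m, some 2 N at the flag's end): it stays where it is left.
- flag_hinge (a point): Point on the hinge axis at mid-width of the flag: fixture x = +52, y = +100, z = 40 mm. Its axes turn with the flag and agree with the fixture's when the flag is down. The flag is a red plate 30 mm wide (along y), 10 mm thick, reaching 74 mm from the axis.
- flag_pad (a point): Centre of the spot to push when flipping: on the plate's outer face (its top when down, the side away from the bed when upright), 60 mm from the hinge axis; z axis = outward normal of that face.
- stop_head (a point): Steel head, 26 x 18 x 24 mm, fixed under the flag; this point at its centre (flag down: fixture x 18, y 100, z 27 mm). From its -y face (y 91) a long set-screw carries a black rubber bumper, 16 mm in diameter, at x 18, z 31. The bumper's face stands 16 to 56 mm out from the head, set anew each time, not measured: feel for it. It is springy, 4 N per mm, damped, and bottoms after 6 mm.
- block_center (a point): Centre of the loose aluminium block, 24 x 140 x 40 mm (x, y, z), 0.35 to 0.55 kg, brass ports on its sides. It lies on the bed short of the stop, a little off the fence and slightly askew; its end towards the stop is 70 mm from this point along its y. Sliding on the bed it drags by 1 to 6 N, which also keeps it touching the bumper when let go.
- sample_cylinder: Steel sample cylinder, 41 x 49 x 176 mm, standing on the bench: leave alone. Origin under its centre.
- vial_1: Small vial with red cap, 23 mm diameter, 52 mm high: leave alone. Origin under its centre.
- vial_4: Small vial with blue cap, 23 mm diameter, 52 mm high: leave alone. Origin under its centre.
- tube_cutter: Red tube cutter, 29 x 106 x 23 mm, lying: leave alone. Origin under its centre.

How it is judged:
By the outcome, as a careful person would: the job done as asked, in the order asked, and still so for the second after the job is handed in, with the robot touching nothing.
It also fails if it takes over 72 s, if anything falls off the work surface, if the arm or the gripper's body presses on something with over 40 N, if the wrist force passes 120 N, or if a joint passes its speed limit or range.

## Working session

There is one attempt and no reset: what is moved stays moved. The work goes in short steps, Python scripts to look and compute and a tool call to move; the robot and the scene stay as the last step left them, time stands still between calls to the robot, and variables do not carry over. Pictures are saved under pics/ and viewed, about 8 in all and at most 12, crops included, and the job is handed in when it is done.

Besides the shell and the picture viewer there is one more tool, called after "Emit:" in YAML: its name, and indented under it one key for each argument. jog_arm: Moves the arm, as the interface text tells. Shift numbers are shares of 20 cm and turn numbers shares of 180 degrees, none past 1 either way. Its arguments: {"type":"object","properties":{"plan":{"type":"array","items":{"type":"object","properties":{"x":{"type":"number","minimum":-1,"maximum":1},"y":{"type":"number","minimum":-1,"maximum":1},"z":{"type":"number","minimum":-1,"maximum":1},"wx":{"type":"number","minimum":-1,"maximum":1},"wy":{"type":"number","minimum":-1,"maximum":1},"wz":{"type":"number","minimum":-1,"maximum":1}}}},"hand":{"type":"number"},"grip_force":{"type":"number"}},"required":["plan"]}

```bash
mkdir -p pics; ls
cat > h.py <<'E'
import numpy as np, cv2
from station import monitor, cams, bot, finder
from scipy.spatial.transform import Rotation as R
def cal(n):
    c=cams.get_calibration(n); K=np.array([[c['fx'],0,c['cx']],[0,c['fy'],c['cy']],[0,0,1.]]); return K,np.array(c['extrinsics'])
def proj(n,p):
    K,E=cal(n); p=np.atleast_2d(p); q=(E[:3,:3]@p.T+E[:3,3:4]); q=K@q; return (q[:2]/q[2]).T
def onz(n,px,z):
    K,E=cal(n); d=E[:3,:3].T@np.linalg.inv(K)@np.array([px[0],px[1],1.]); c=-E[:3,:3].T@E[:3,3]
    return c+d*(z-c[2])/d[2]
def tri(obs):
    A=np.zeros((3,3));b=np.zeros(3)
    for n,px in obs:
        K,E=cal(n); d=E[:3,:3].T@np.linalg.inv(K)@np.array([px[0],px[1],1.]); d/=np.linalg.norm(d); c=-E[:3,:3].T@E[:3,3]
        M=np.eye(3)-np.outer(d,d); A+=M; b+=M@c
    return np.linalg.solve(A,b)
def rot():
    w,x,y,z=monitor.get_obs()['tool_rot']; return R.from_quat([x,y,z,w])
E
cat > a.py <<'E'
from h import *
o=monitor.get_obs(); print({k:np.round(v,3) for k,v in o.items()})
ims={}
for n in ('scene','top'):
    ims[n]=cams.read_camera(n); cv2.imwrite(f'pics/{n}1.png',ims[n][:,:,::-1])
L={}
for t in ['jig','flag_hinge','flag_pad','stop_head','block_center','sample_cylinder','vial_1','vial_4','tube_cutter']:
    for n in ('scene','top'):
        r=finder.place_of(n,t)
        if r: L.setdefault(t,[]).append((n,r[0]['location'])); print(t,n,np.round(r[0]['location']),round(r[0]['confidence'],2))
    if len(L.get(t,[]))==2: print('   tri',np.round(tri(L[t]),4))
E
python3 a.py
```

```text
pics
{'t': np.float64(0.0), 'q': array([ 1.117,  0.478,  0.022,  1.556, -0.011,  1.109, -0.083]), 'joint_vel': array([ 0.001,  0.   , -0.001,  0.001,  0.001, -0.   , -0.002]), 'joint_torque': array([-0.0000e+00, -5.9646e+01,  1.6080e+00, -2.8120e+01,  1.2000e-02,
        9.0000e-03,  0.0000e+00]), 'eef_pos': array([ 0.229, -0.634,  0.23 ]), 'tool_rot': array([-0.001,  0.985,  0.172, -0.   ]), 'contact_force': array([-0.069, -0.206, -0.42 ]), 'torque': array([0.019, 0.03 , 0.025]), 'gripper_width': np.float64(1.001)}
jig scene [331. 293.] 0.83
jig top [359. 245.] 0.72
   tri [ 0.5319 -0.0527 -0.0078]
flag_hinge scene [303. 239.] 0.94
flag_hinge top [322. 231.] 0.77
   tri [0.5623 0.05   0.0403]
flag_pad scene [298. 219.] 0.62
flag_pad top [321. 228.] 0.51
   tri [0.5629 0.056  0.0894]
stop_head scene [294. 232.] 0.63
stop_head top [323. 236.] 0.75
   tri [0.5442 0.0494 0.0712]
block_center top [404. 240.] 0.76
sample_cylinder scene [254. 168.] 0.83
sample_cylinder top [206. 181.] 0.66
   tri [ 0.6971  0.3693 -0.0085]
vial_1 scene [391. 226.] 0.58
vial_1 top [413. 159.] 0.6
   tri [ 0.6873 -0.124   0.1307]
vial_4 scene [391. 226.] 0.58
vial_4 top [413. 159.] 0.6
   tri [ 0.6873 -0.124   0.1307]
tube_cutter scene [395. 226.] 0.89
tube_cutter top [348. 160.] 0.82
   tri [ 0.7672 -0.0228 -0.0059]
```

Run:
```python
import cv2
a=cv2.imread('pics/scene1.png');b=cv2.imread('pics/top1.png')
cv2.imwrite('pics/s2.png',cv2.resize(a[140:400,140:560],(800,495),interpolation=3));cv2.imwrite('pics/t2.png',cv2.resize(b[120:320,180:500],(800,500),interpolation=3))
```

```text
(no output)
```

View pics/s2.png

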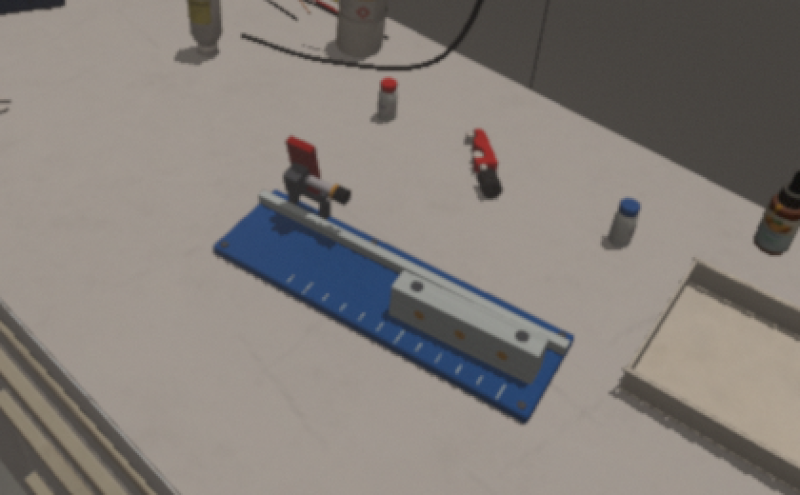

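View pics/t2.png

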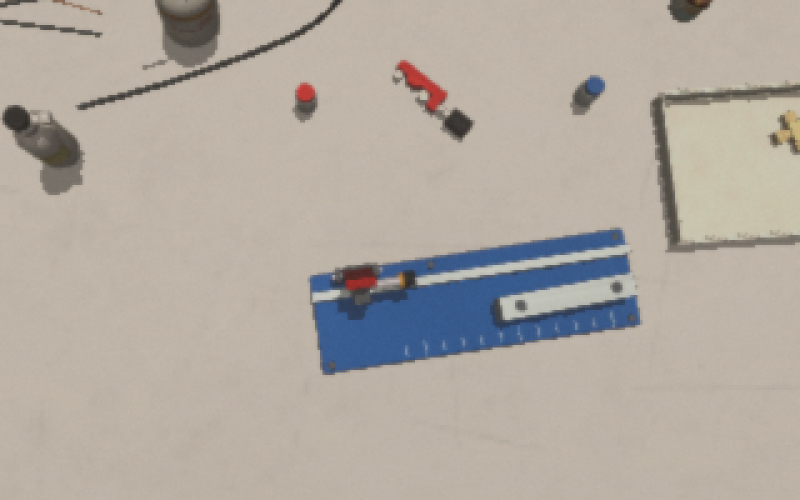

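The scene and top pictures show the flag upright at crop (303,157) / (360,280). Its bumper faces the block, which lies at crop (467,325) / (567,298), just off the fence. Vials and cutter are all behind the fence. Next I fit the fixture pose to the bed corners.

```bash
cat > fit.py <<'E'
from h import *
from scipy.optimize import least_squares
T=180+0j
top=np.array([[310,275],[622,229],[640,324],[323,374]])/2.5+[180,120]
sc=np.array([[275,192],[573,338],[526,414],[214,247]])/1.905+[140,140]
g=cv2.cvtColor(cv2.imread('pics/top1.png'),cv2.COLOR_BGR2GRAY)
B=np.array([[59,150,12],[59,-190,12],[-45,-190,12],[-45,150,12]])/1e3
def J(p,X): c,s=np.cos(p[2]),np.sin(p[2]); X=np.atleast_2d(X); return np.c_[p[0]+c*X[:,0]-s*X[:,1],p[1]+s*X[:,0]+c*X[:,1],X[:,2]]
def f(p): return np.r_[(proj('top',J(p,B))-top).ravel(),(proj('scene',J(p,B))-sc).ravel()]
if __name__=='__main__':
    r=least_squares(f,[.53,-.05,0.1]); print(r.x,np.round(r.fun,1))
    np.save('jig.npy',r.x)
    p=r.x
    # block top-face corners in the top picture, z=52
    for c in [(497,302),(630,277),(637,293),(503,322)]:
        w=onz('top',np.array(c)/2.5+[180,120],.052); d=w[:2]-p[:2]; cc,s=np.cos(p[2]),np.sin(p[2]); print('blk jig mm',np.round(1e3*np.array([cc*d[0]+s*d[1],-s*d[0]+cc*d[1]])))
    for n,X in [('hinge',[.052,.1,.04]),('head up',[.052+.013,.1,.074])]: print(n,J(p,X))
E
python3 fit.py
```

```text
[ 0.5305446  -0.05853523  0.17846345] [-0.5  0.2  0.5 -0.6  1.1  0.2  0.2  0.1 -0.6 -2.8  1.1 -1.6  0.6  2.6
 -2.  -1.2]
blk jig mm [  1. -35.]
blk jig mm [   5. -174.]
blk jig mm [ -12. -178.]
blk jig mm [-20. -38.]
hinge [[0.56396695 0.04910745 0.04      ]]
head up [[0.57676048 0.05141518 0.074     ]]
```

Emit:
jog_arm:
  plan:
    - {"x": 0.2,"y": -0.17}
    - {"x": 0.4,"y": -0.34}
    - {"x": 0.6,"y": -0.51}
    - {"x": 0.8,"y": -0.68}
    - {"x": 0.95,"y": -0.83}
    - {"x": 0.98,"y": -0.87}
    - {"x": 0.98,"y": -0.87}
  hand: 1

```text
invalid input at $.plan[0]: expected keys x, y, z, wx, wy, wz
```

Emit:
jog_arm:
  plan:
    - {"x": 0.2,"y": -0.17}
    - {"x": 0.4,"y": -0.34}
    - {"x": 0.6,"y": -0.51}
    - {"x": 0.7,"y": -0.65}
    - {"x": 0.75,"y": -0.75}
    - {"x": 0.75,"y": -0.75}
    - {"x": 0.75,"y": -0.75}

```text
invalid input at $.plan[0]: expected keys x, y, z, wx, wy, wz
```

Emit:
jog_arm:
  plan:
    - {"x": 0.2,"y": -0.17,"z": 0,"wx": 0,"wy": 0,"wz": 0}
    - {"x": 0.4,"y": -0.34,"z": 0,"wx": 0,"wy": 0,"wz": 0}
    - {"x": 0.6,"y": -0.51,"z": 0,"wx": 0,"wy": 0,"wz": 0}
    - {"x": 0.8,"y": -0.68,"z": 0,"wx": 0,"wy": 0,"wz": 0}
    - {"x": 0.95,"y": -0.83,"z": 0,"wx": 0,"wy": 0,"wz": 0}
    - {"x": 0.98,"y": -0.87,"z": 0,"wx": 0,"wy": 0,"wz": 0}
    - {"x": 0.98,"y": -0.87,"z": 0,"wx": 0,"wy": 0,"wz": 0}
  hand: 1

```text
t: 1.58
eef_pos: [0.358, -0.3985, 0.2315]
tool_rot: [-0.001, 0.984, 0.176, 0.001]
contact_force: [0.8, 0.3, 0.8]
gripper_width: 1.002
```

Emit:
jog_arm:
  plan:
    - {"x": 0.2,"y": -0.17,"z": 0,"wx": 0,"wy": 0,"wz": 0.02}
    - {"x": 0.4,"y": -0.34,"z": -0.1,"wx": 0,"wy": 0,"wz": 0.05}
    - {"x": 0.5,"y": -0.45,"z": -0.2,"wx": 0,"wy": 0,"wz": 0.053}
    - {"x": 0.6,"y": -0.55,"z": -0.3,"wx": 0,"wy": 0,"wz": 0.053}
    - {"x": 0.65,"y": -0.65,"z": -0.4,"wx": 0,"wy": 0,"wz": 0.053}
    - {"x": 0.65,"y": -0.65,"z": -0.4,"wx": 0,"wy": 0,"wz": 0.053}
    - {"x": 0.65,"y": -0.65,"z": -0.4,"wx": 0,"wy": 0,"wz": 0.053}

```text
t: 2.17
eef_pos: [0.4367, -0.2299, 0.3143]
tool_rot: [-0.0, 0.995, 0.096, 0.003]
contact_force: [-0.6, 0.3, -0.1]
gripper_width: 1.001
```

Run:
```python
from h import *
o=monitor.get_obs(); print(o['t'],o['eef_pos'],rot().as_matrix().round(3),o['contact_force'])
im=cams.read_camera('wrist'); cv2.imwrite('pics/w1.png',im[:,:,::-1])
p=np.load('jig.npy')
from fit import J
print(proj('wrist',J(p,[[.059,.15,.012],[.059,-.19,.012],[-.045,-.19,.012],[-.045,.15,.012],[.03,.15,.024],[.03,-.19,.024],[.052,.1,.04]])).round())
```

```text
2.1667 [ 0.43671501 -0.22989103  0.31425496] [[ 0.982  0.191  0.006]
 [ 0.191 -0.982  0.001]
 [ 0.006  0.    -1.   ]] [-0.56950254  0.31362861 -0.0540435 ]
[[ 50. -13.]
 [356.  -9.]
 [352.  89.]
 [ 70.  86.]
 [ 48.  14.]
 [356.  18.]
 [ 80. -12.]]
```

View pics/w1.png

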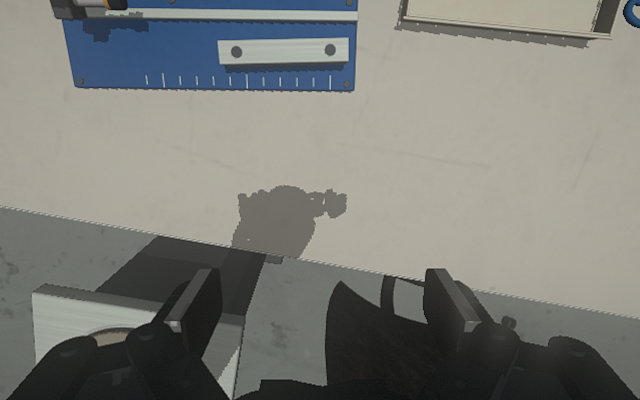

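The jig's near corners appear at (75,90) and (355,92), within about 5 px of my projection. Fence and block are at the top. I'll centre the view over the fixture to refine.

Emit:
jog_arm:
  plan:
    - {"x": 0.15,"y": -0.1,"z": 0,"wx": 0,"wy": 0,"wz": 0}
    - {"x": 0.3,"y": -0.2,"z": 0,"wx": 0,"wy": 0,"wz": 0}
    - {"x": 0.45,"y": -0.3,"z": 0,"wx": 0,"wy": 0,"wz": 0}
    - {"x": 0.6,"y": -0.4,"z": 0,"wx": 0,"wy": 0,"wz": 0}
    - {"x": 0.7,"y": -0.5,"z": 0,"wx": 0,"wy": 0,"wz": 0}
    - {"x": 0.75,"y": -0.55,"z": 0,"wx": 0,"wy": 0,"wz": 0}
    - {"x": 0.75,"y": -0.55,"z": 0,"wx": 0,"wy": 0,"wz": 0}
    - {"x": 0.75,"y": -0.55,"z": 0,"wx": 0,"wy": 0,"wz": 0}
  hand: -1

```text
t: 2.88
eef_pos: [0.5612, -0.0972, 0.3115]
tool_rot: [-0.0, 0.996, 0.094, 0.0]
contact_force: [0.1, -0.8, -0.3]
gripper_width: 0.003
```

Run:
```python
from h import *
o=monitor.get_obs(); print(o['t'],o['eef_pos'],rot().as_matrix().round(3),o['contact_force'],o['gripper_width'])
im=cams.read_camera('wrist'); cv2.imwrite('pics/w2.png',im[:,:,::-1])
K,E=cal('wrist'); np.savez('w2.npz',K=K,E=E)
p=np.load('jig.npy')
from fit import J
print(proj('wrist',J(p,[[.059,.15,.012],[.059,-.19,.012],[-.045,-.19,.012],[-.045,.15,.012],[.03,.15,.024],[.03,-.19,.024],[.052,.1,.04]])).round())
for t in ['flag_hinge','flag_pad','stop_head','block_center']: print(t,[(np.round(r['location']),round(r['confidence'],2)) for r in finder.place_of('wrist',t)[:1]])
```

```text
2.8833 [ 0.56119143 -0.09719734  0.31147387] [[ 0.982  0.187  0.   ]
 [ 0.187 -0.982  0.001]
 [ 0.    -0.001 -1.   ]] [ 0.10144249 -0.76916213 -0.2507788 ] 0.002885924805243292
[[165. 123.]
 [439. 126.]
 [430. 205.]
 [175. 203.]
 [164. 148.]
 [440. 150.]
 [198. 132.]]
flag_hinge [(array([201., 132.]), 0.92)]
flag_pad [(array([178., 146.]), 0.65)]
stop_head [(array([188., 152.]), 0.66)]
block_center [(array([376., 180.]), 0.95)]
```

View pics/w2.png

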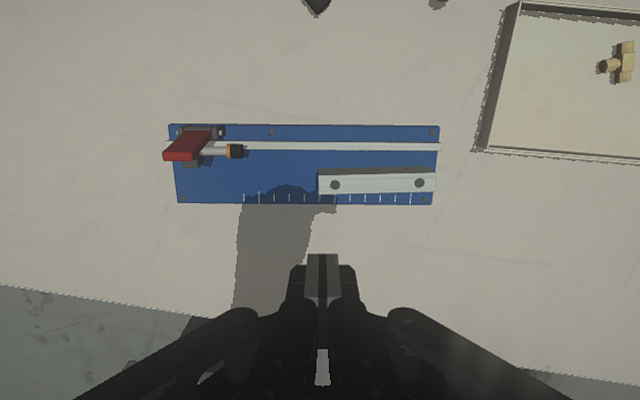

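Clear view: bed corners (169,124),(439,126),(432,205),(178,203), the flag at (190,146) and the bumper tip at (245,151). The block is at (376,182). Fixture fit is within ~3 px; now refining it and the flag angle.

```bash
cat > fit2.py <<'E'
from h import *
from fit import J,B
from scipy.optimize import least_squares
d=np.load('w2.npz');K,E=d['K'],d['E']
def pj(X): q=K@(E[:3,:3]@np.atleast_2d(X).T+E[:3,3:4]); return (q[:2]/q[2]).T
im=cv2.imread('pics/w2.png'); hsv=cv2.cvtColor(im,cv2.COLOR_BGR2HSV)
m=cv2.inRange(hsv,(100,120,40),(125,255,255)); m[:, :150]=0; m[:,450:]=0
ys,xs=np.nonzero(m)
# edge lines: near edge rows, far edge rows, left & right columns
def line(kind):
    P=[]
    if kind in 'nf':
        for c in (range(195,235) if kind=='n' else range(255,425)) if kind=='n' else range(255,425):
            r=np.nonzero(m[:,c])[0]
            if len(r): P.append((c,r.max()+.5 if kind=='n' else r.min()-.5))
    else:
        for r in range(160,195):
            c=np.nonzero(m[r])[0]
            if len(c): P.append((c.min()-.5 if kind=='l' else c.max()+.5,r))
    return np.array(P)
L={k:line(k) for k in 'nflr'}
ends={'n':(3,2),'f':(0,1),'l':(0,3),'r':(1,2)}
def f(p):
    q=pj(J(p,B)); o=[]
    for k,(a,b) in ends.items():
        u=q[b]-q[a]; n=np.array([-u[1],u[0]])/np.linalg.norm(u); o.append((L[k]-q[a])@n/np.sqrt(len(L[k])))
    return np.concatenate(o)
r=least_squares(f,np.load('jig.npy'),loss='soft_l1',f_scale=.3); p=r.x; print(p,{k:len(v) for k,v in L.items()},np.round(r.cost,3))
print(pj(J(p,B)).round(1)); np.save('jig2.npy',p)
print('hinge',J(p,[.052,.1,.04]),pj(J(p,[.052,.1,.04])))
for th in np.arange(1.2,1.91,.1):
    dd=np.array([-np.cos(th),0,np.sin(th)]);n=np.array([np.sin(th),0,np.cos(th)]);h=np.array([.052,.1,.04])
    e=[h+.074*dd+s*.005*n+[0,t*.015,0] for s in(1,-1) for t in (1,-1)]
    print(round(th,2),'pad',pj(J(p,h+.06*dd+.005*n)).round(),'end',pj(J(p,e)).round().tolist())
c,s=np.cos(p[2]),np.sin(p[2])
def unz(px,z):
    d=E[:3,:3].T@np.linalg.inv(K)@np.array([px[0],px[1],1.]); o=-E[:3,:3].T@E[:3,3]; w=o+d*(z-o[2])/d[2]; v=w[:2]-p[:2]
    return np.round(1e3*np.array([c*v[0]+s*v[1],-s*v[0]+c*v[1]]),1)
w=cv2.inRange(hsv,(0,0,170),(180,60,255))[165:200,310:445]
k=max(cv2.findContours(w,0,1)[0],key=cv2.contourArea); R_=cv2.boxPoints(cv2.minAreaRect(k))+[310,165]; print(R_.round(1),[unz(x,.052) for x in R_])
red=cv2.inRange(hsv,(170,100,40),(180,255,255))|cv2.inRange(hsv,(0,100,40),(8,255,255)); red=red[100:180,150:230]
k=max(cv2.findContours(red,0,1)[0],key=cv2.contourArea); print('red',cv2.approxPolyDP(k,2,True)[:,0]+[150,100])
print('fence far end?',unz((440,142),.024),unz((440,151),.024))
E
python3 fit2.py
```

```text
[ 0.5307864  -0.05925117  0.16872673] {'n': 40, 'f': 170, 'l': 35, 'r': 35} 140.444
[[165.8 122. ]
 [440.  127. ]
 [430.5 206.4]
 [175.2 202. ]]
hinge [[0.56525524 0.04806099 0.04      ]] [[199.15533914 131.05238405]]
1.2 pad [[182. 154.]] end [[162.0, 161.0], [192.0, 162.0], [165.0, 170.0], [195.0, 170.0]]
1.3 pad [[181. 149.]] end [[161.0, 155.0], [191.0, 155.0], [163.0, 164.0], [193.0, 164.0]]
1.4 pad [[180. 143.]] end [[159.0, 147.0], [190.0, 148.0], [161.0, 157.0], [192.0, 158.0]]
1.5 pad [[179. 137.]] end [[158.0, 140.0], [189.0, 140.0], [160.0, 150.0], [190.0, 150.0]]
1.6 pad [[178. 131.]] end [[157.0, 132.0], [188.0, 133.0], [158.0, 142.0], [189.0, 143.0]]
1.7 pad [[178. 125.]] end [[157.0, 124.0], [188.0, 125.0], [157.0, 135.0], [189.0, 135.0]]
1.8 pad [[178. 119.]] end [[157.0, 116.0], [188.0, 117.0], [157.0, 127.0], [188.0, 127.0]]
1.9 pad [[178. 113.]] end [[157.0, 109.0], [188.0, 109.0], [157.0, 119.0], [188.0, 120.0]]
[[318.6 175.9]
 [435.  172.9]
 [435.4 190.3]
 [319.  193.3]] [array([  3.7, -40.4]), array([   9.8, -177.3]), array([ -11.5, -180.3]), array([-17.8, -41.2])]
red [[208 131]
 [184 132]
 [162 152]
 [163 159]
 [192 160]
 [191 151]]
fence far end? [  42.1 -188.2] [  31.1 -189.6]
```

```bash
python3 -c "
import cv2;a=cv2.imread('pics/w2.png');cv2.imwrite('pics/w2c.png',cv2.resize(a[110:220,150:450],(800,293),interpolation=2))"
```

```text
(no output)
```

View pics/w2c.png

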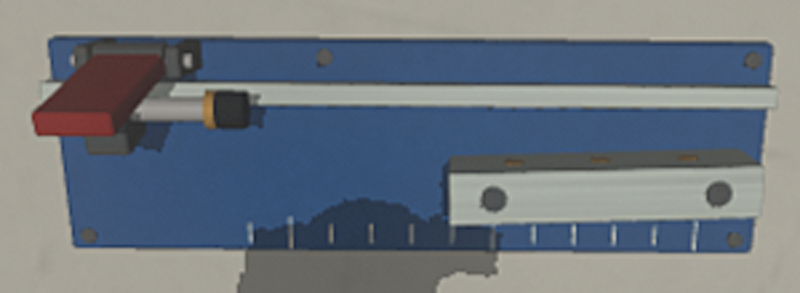

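```bash
cat > fit3.py <<'E'
from h import *
from fit import J,B
from scipy.optimize import least_squares
d=np.load('w2.npz');K,E=d['K'],d['E']
def pj(X): q=K@(E[:3,:3]@np.atleast_2d(X).T+E[:3,3:4]); return (q[:2]/q[2]).T
C=np.array([[50,38],[773,43],[751,251],[74,247],[776,107]])/2.667+[150,110]
X=np.vstack([B,[.03,-.19,.024]])
r=least_squares(lambda p:(pj(J(p,X))-C).ravel(),np.load('jig.npy')); p=r.x; np.save('jig2.npy',p); print(p,r.fun.round(1))
c,s=np.cos(p[2]),np.sin(p[2])
def unz(px,z):
    d=E[:3,:3].T@np.linalg.inv(K)@np.array([px[0],px[1],1.]); o=-E[:3,:3].T@E[:3,3]; w=o+d*(z-o[2])/d[2]; v=w[:2]-p[:2]
    return np.round(1e3*np.array([c*v[0]+s*v[1],-s*v[0]+c*v[1]]),1)
print('block corners',[unz(np.array(x)/2.667+[150,110],.052) for x in [(449,173),(762,165),(762,217),(449,225)]])
print('hinge',J(p,[.052,.1,.04]),'px',pj(J(p,[.052,.1,.04])))
E
cat > go.py <<'E'
# usage: go.py jx jy z(mm) [dyaw rel. to 'tool x along jig x' in deg] -> tool shift/turn in jog units
import sys
from h import *
from fit import J
p=np.load('jig2.npy'); a=[float(v) for v in sys.argv[1:]]
o=monitor.get_obs(); Rt=rot()
t=J(p,np.array(a[:3])/1e3)[0]; yaw=p[2]+np.radians(a[3] if len(a)>3 else 0)
Rd=R.from_matrix(np.c_[[np.cos(yaw),np.sin(yaw),0],[np.sin(yaw),-np.cos(yaw),0],[0,0,-1]])
v=t-o['eef_pos']; w=o['eef_pos']-[p[0],p[1],0]; c,s=np.cos(p[2]),np.sin(p[2])
print('jig now mm',np.round([1e3*(c*w[0]+s*w[1]),1e3*(-s*w[0]+c*w[1]),1e3*w[2]],1),'shift',(Rt.inv().apply(v)/.2).round(3),'turn',((Rt.inv()*Rd).as_rotvec()/np.pi).round(4),'F jig',np.round([c*o['contact_force'][0]+s*o['contact_force'][1],-s*o['contact_force'][0]+c*o['contact_force'][1],o['contact_force'][2]],2),'t',round(o['t'],2))
E
python3 fit3.py; python3 go.py 95 100 160
```

```text
[ 0.53076745 -0.06102227  0.18042732] [-1.9 -0.5  1.2 -0.7  0.8  0.9 -0.7  0.9  0.6  0.3]
block corners [array([  4.8, -38.4]), array([   9.3, -176.4]), array([ -14.6, -178.9]), array([-19.2, -38.5])]
hinge [[0.56397834 0.04668584 0.04      ]] px [[200.24788861 132.36158988]]
jig now mm [ 23.3 -41.3 313. ] shift [ 0.361 -0.704  0.766] turn [-0.     -0.0008  0.0018] F jig [0.52 0.13 0.4 ] t 3.13
```

Emit:
jog_arm:
  plan:
    - {"x": 0.1,"y": -0.19,"z": 0.1,"wx": 0,"wy": 0,"wz": 0}
    - {"x": 0.2,"y": -0.38,"z": 0.25,"wx": 0,"wy": 0,"wz": 0}
    - {"x": 0.3,"y": -0.55,"z": 0.4,"wx": 0,"wy": 0,"wz": 0}
    - {"x": 0.361,"y": -0.68,"z": 0.55,"wx": 0,"wy": 0,"wz": 0}
    - {"x": 0.361,"y": -0.704,"z": 0.66,"wx": 0,"wy": 0,"wz": 0.002}
    - {"x": 0.361,"y": -0.704,"z": 0.766,"wx": 0,"wy": 0,"wz": 0.002}
    - {"x": 0.361,"y": -0.704,"z": 0.766,"wx": 0,"wy": 0,"wz": 0.002}
    - {"x": 0.361,"y": -0.704,"z": 0.766,"wx": 0,"wy": 0,"wz": 0.002}

```text
t: 3.8
eef_pos: [0.6057, 0.053, 0.1594]
tool_rot: [0.0, 0.996, 0.089, 0.0]
contact_force: [1.5, -1.4, 1.7]
gripper_width: 0.002
```

```bash
python3 go.py 62 100 97.7
```

```text
jig now mm [ 94.2  98.7 159.4] shift [-0.161 -0.006  0.309] turn [ 0.0002  0.     -0.0005] F jig [ 1.24 -1.68  1.73] t 3.8
```

Emit:
jog_arm:
  plan:
    - {"x": 0,"y": -0.006,"z": 0.1,"wx": 0,"wy": 0,"wz": 0}
    - {"x": 0,"y": -0.006,"z": 0.2,"wx": 0,"wy": 0,"wz": 0}
    - {"x": 0,"y": -0.006,"z": 0.309,"wx": 0,"wy": 0,"wz": 0}
    - {"x": -0.05,"y": -0.006,"z": 0.309,"wx": 0,"wy": 0,"wz": 0}
    - {"x": -0.1,"y": -0.006,"z": 0.309,"wx": 0,"wy": 0,"wz": 0}
    - {"x": -0.13,"y": -0.006,"z": 0.309,"wx": 0,"wy": 0,"wz": 0}
    - {"x": -0.16,"y": -0.006,"z": 0.309,"wx": 0,"wy": 0,"wz": 0}
    - {"x": -0.16,"y": -0.006,"z": 0.309,"wx": 0,"wy": 0,"wz": 0}
    - {"x": -0.16,"y": -0.006,"z": 0.309,"wx": 0,"wy": 0,"wz": 0}

```text
t: 4.55
eef_pos: [0.5745, 0.0483, 0.099]
tool_rot: [0.0, 0.996, 0.089, 0.001]
contact_force: [0.4, -0.1, 0.6]
gripper_width: 0.006
```

```bash
python3 go.py 5 100 45
python3 - <<'E'
from h import *
a=cams.read_camera('scene'); b=cams.read_camera('wrist')
a=cv2.resize(a[180:300,230:410],(600,400),interpolation=2); cv2.imwrite('pics/s3.png',a[:,:,::-1])
E
```

```text
jig now mm [62.7 99.7 99. ] shift [-0.289 -0.001  0.269] turn [ 0.0003 -0.0007 -0.0006] F jig [ 0.41 -0.16  0.63] t 4.55
```

View pics/s3.png

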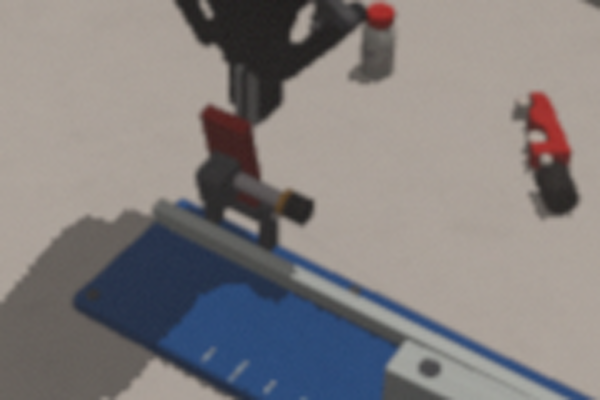

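The fingertip is behind the flag's upper part, at about (245,95) in the crop. Next I sweep it along the arc.

Emit:
jog_arm:
  plan:
    - {"x": -0.038,"y": 0,"z": 0.006,"wx": 0,"wy": 0,"wz": 0}
    - {"x": -0.073,"y": 0,"z": 0.013,"wx": 0,"wy": 0,"wz": 0}
    - {"x": -0.108,"y": 0,"z": 0.025,"wx": 0,"wy": 0,"wz": 0}
    - {"x": -0.135,"y": 0,"z": 0.038,"wx": 0,"wy": 0,"wz": 0}
    - {"x": -0.16,"y": 0,"z": 0.053,"wx": 0,"wy": 0,"wz": 0}
    - {"x": -0.183,"y": 0,"z": 0.07,"wx": 0,"wy": 0,"wz": 0}
    - {"x": -0.203,"y": 0,"z": 0.09,"wx": 0,"wy": 0,"wz": 0}
    - {"x": -0.223,"y": 0,"z": 0.111,"wx": 0,"wy": 0,"wz": 0}
    - {"x": -0.241,"y": 0,"z": 0.134,"wx": 0,"wy": 0,"wz": 0}
    - {"x": -0.255,"y": 0,"z": 0.156,"wx": 0,"wy": 0,"wz": 0}
    - {"x": -0.266,"y": 0,"z": 0.178,"wx": 0,"wy": 0,"wz": 0}
    - {"x": -0.274,"y": 0,"z": 0.2,"wx": 0,"wy": 0,"wz": 0}

```text
t: 5.65
eef_pos: [0.5206, 0.0388, 0.0578]
tool_rot: [0.0, 0.996, 0.089, 0.001]
contact_force: [0.3, 0.6, 1.8]
gripper_width: 0.004
```

```bash
python3 go.py 5 100 45
```

```text
jig now mm [  7.9 100.   57.8] shift [-0.014  0.     0.064] turn [ 0.0002 -0.0004 -0.0006] F jig [0.45 0.52 1.8 ] t 5.65
```

Emit:
jog_arm:
  plan:
    - {"x": -0.005,"y": 0,"z": 0.012,"wx": 0,"wy": 0,"wz": 0}
    - {"x": -0.01,"y": 0,"z": 0.025,"wx": 0,"wy": 0,"wz": 0}
    - {"x": -0.012,"y": 0,"z": 0.038,"wx": 0,"wy": 0,"wz": 0}
    - {"x": -0.014,"y": 0,"z": 0.048,"wx": 0,"wy": 0,"wz": 0}
    - {"x": -0.014,"y": 0,"z": 0.056,"wx": 0,"wy": 0,"wz": 0}
    - {"x": -0.014,"y": 0,"z": 0.06,"wx": 0,"wy": 0,"wz": 0}
    - {"x": -0.014,"y": 0,"z": 0.06,"wx": 0,"wy": 0,"wz": 0}

```text
t: 6.23
eef_pos: [0.5175, 0.0382, 0.0455]
tool_rot: [0.0, 0.996, 0.089, 0.0]
contact_force: [0.5, -0.5, 0.3]
gripper_width: -0.002
```

```bash
python3 go.py 5 100 44
```

```text
jig now mm [  4.7 100.   45.5] shift [ 0.001 -0.     0.008] turn [ 0.0002 -0.0002 -0.0006] F jig [ 0.43 -0.59  0.32] t 6.23
```

Emit:
jog_arm:
  plan:
    - {"x": 0,"y": 0,"z": 0.004,"wx": 0,"wy": 0,"wz": 0}
    - {"x": 0,"y": 0,"z": 0.008,"wx": 0,"wy": 0,"wz": 0}
    - {"x": 0,"y": 0,"z": 0.008,"wx": 0,"wy": 0,"wz": 0}

```text
t: 6.48
eef_pos: [0.5174, 0.0381, 0.0448]
tool_rot: [0.001, 0.996, 0.089, 0.0]
contact_force: [-4.0, -0.3, 11.6]
gripper_width: -0.003
```

Emit:
jog_arm:
  plan:
    - {"x": 0,"y": 0,"z": 0.003,"wx": 0,"wy": 0,"wz": 0}
    - {"x": 0,"y": 0,"z": 0.005,"wx": 0,"wy": 0,"wz": 0}
    - {"x": 0,"y": 0,"z": 0.005,"wx": 0,"wy": 0,"wz": 0}

```text
t: 6.73
eef_pos: [0.5175, 0.0381, 0.0448]
tool_rot: [0.001, 0.996, 0.089, 0.0]
contact_force: [-3.8, -0.2, 12.3]
gripper_width: 0.0
```

Emit:
jog_arm:
  plan:
    - {"x": 0,"y": 0,"z": -0.02,"wx": 0,"wy": 0,"wz": 0}
    - {"x": 0,"y": 0,"z": -0.12,"wx": 0,"wy": 0,"wz": 0}
    - {"x": 0,"y": 0,"z": -0.3,"wx": 0,"wy": 0,"wz": 0}
    - {"x": 0,"y": 0,"z": -0.5,"wx": 0,"wy": 0,"wz": 0}
    - {"x": 0,"y": 0,"z": -0.6,"wx": 0,"wy": 0,"wz": 0}
    - {"x": 0,"y": 0,"z": -0.6,"wx": 0,"wy": 0,"wz": 0}
    - {"x": 0,"y": 0,"z": -0.6,"wx": 0,"wy": 0,"wz": 0}

```text
t: 7.32
eef_pos: [0.5179, 0.0382, 0.1659]
tool_rot: [0.001, 0.996, 0.089, 0.001]
contact_force: [-0.5, -0.1, 0.1]
gripper_width: 0.001
```

```bash
python3 go.py -5 -108 170 90; python3 -c "
from h import *
print(monitor.get_obs()['q'].round(2))"
```

```text
jig now mm [  5.2  99.9 165.9] shift [-0.048  1.04  -0.018] turn [ 1.200e-03 -1.000e-04 -5.007e-01] F jig [-0.51 -0.02  0.09] t 7.32
[ 0.11  0.32 -0.36  1.97  0.15  0.87 -1.73]
```

Emit:
jog_arm:
  plan:
    - {"x": 0,"y": 0.08,"z": -0.01,"wx": 0,"wy": 0,"wz": -0.035}
    - {"x": 0,"y": 0.16,"z": -0.02,"wx": 0,"wy": 0,"wz": -0.07}
    - {"x": -0.01,"y": 0.24,"z": -0.02,"wx": 0,"wy": 0,"wz": -0.11}
    - {"x": -0.02,"y": 0.34,"z": -0.02,"wx": 0,"wy": 0,"wz": -0.15}
    - {"x": -0.02,"y": 0.44,"z": -0.02,"wx": 0,"wy": 0,"wz": -0.19}
    - {"x": -0.03,"y": 0.54,"z": -0.02,"wx": 0,"wy": 0,"wz": -0.23}
    - {"x": -0.03,"y": 0.64,"z": -0.02,"wx": 0,"wy": 0,"wz": -0.27}
    - {"x": -0.04,"y": 0.74,"z": -0.02,"wx": 0,"wy": 0,"wz": -0.31}
    - {"x": -0.04,"y": 0.84,"z": -0.02,"wx": 0,"wy": 0,"wz": -0.35}
    - {"x": -0.048,"y": 0.92,"z": -0.02,"wx": 0,"wy": 0,"wz": -0.39}
    - {"x": -0.048,"y": 0.98,"z": -0.02,"wx": 0,"wy": 0,"wz": -0.43}
    - {"x": -0.048,"y": 1.0,"z": -0.02,"wx": 0,"wy": 0,"wz": -0.47}
  hand: 0.2

```text
t: 8.32
eef_pos: [0.5425, -0.163, 0.168]
tool_rot: [0.0, 0.678, 0.735, -0.001]
contact_force: [0.3, -0.6, -0.9]
gripper_width: 0.602
```

```bash
python3 go.py -5 -108 90 91.9
```

```text
jig now mm [  -6.8 -102.4  168. ] shift [-0.027  0.012  0.39 ] turn [-0.0002  0.0004 -0.0424] F jig [ 0.16 -0.69 -0.88] t 8.32
```

Emit:
jog_arm:
  plan:
    - {"x": -0.02,"y": 0.01,"z": 0.05,"wx": 0,"wy": 0,"wz": -0.035}
    - {"x": -0.027,"y": 0.012,"z": 0.15,"wx": 0,"wy": 0,"wz": -0.042}
    - {"x": -0.027,"y": 0.012,"z": 0.28,"wx": 0,"wy": 0,"wz": -0.042}
    - {"x": -0.027,"y": 0.012,"z": 0.39,"wx": 0,"wy": 0,"wz": -0.042}
    - {"x": -0.027,"y": 0.012,"z": 0.48,"wx": 0,"wy": 0,"wz": -0.042}
    - {"x": -0.027,"y": 0.012,"z": 0.55,"wx": 0,"wy": 0,"wz": -0.042}
    - {"x": -0.027,"y": 0.012,"z": 0.62,"wx": 0,"wy": 0,"wz": -0.042}
    - {"x": -0.027,"y": 0.012,"z": 0.67,"wx": 0,"wy": 0,"wz": -0.042}
    - {"x": -0.027,"y": 0.012,"z": 0.685,"wx": 0,"wy": 0,"wz": -0.042}
    - {"x": -0.027,"y": 0.012,"z": 0.685,"wx": 0,"wy": 0,"wz": -0.042}
    - {"x": -0.027,"y": 0.012,"z": 0.685,"wx": 0,"wy": 0,"wz": -0.042}

```text
t: 9.23
eef_pos: [0.5457, -0.1683, 0.0314]
tool_rot: [0.001, 0.628, 0.778, -0.001]
contact_force: [0.1, 0.2, 0.5]
gripper_width: 0.599
```

```bash
python3 go.py -5 -108 30 91.9;python3 - <<'E'
from h import *
b=cams.read_camera('wrist'); cv2.imwrite('pics/w4.png',b[:,:,::-1])
E
```

```text
jig now mm [  -4.6 -108.2   31.4] shift [ 0.001 -0.002  0.007] turn [-0.0001  0.0005 -0.0003] F jig [0.1  0.16 0.49] t 9.23
```

View pics/w4.png

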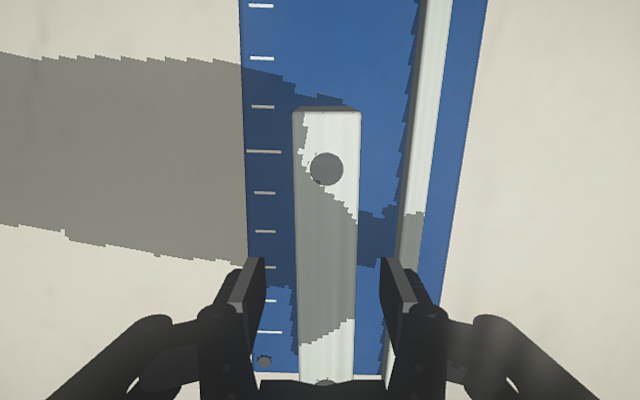

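The jaws straddle the block evenly: pads at columns 263 and 382, block from 293 to 360. Closing.

Emit:
jog_arm:
  plan:
    - {"x": 0,"y": 0,"z": 0.005,"wx": 0,"wy": 0,"wz": 0}
    - {"x": 0,"y": 0,"z": 0.005,"wx": 0,"wy": 0,"wz": 0}
    - {"x": 0,"y": 0,"z": 0.005,"wx": 0,"wy": 0,"wz": 0}
    - {"x": 0,"y": 0,"z": 0.005,"wx": 0,"wy": 0,"wz": 0}
    - {"x": 0,"y": 0,"z": 0.005,"wx": 0,"wy": 0,"wz": 0}
    - {"x": 0,"y": 0,"z": 0.005,"wx": 0,"wy": 0,"wz": 0}
    - {"x": 0,"y": 0,"z": 0.005,"wx": 0,"wy": 0,"wz": 0}
  hand: -1
  grip_force: 20

```text
t: 9.87
eef_pos: [0.5469, -0.1685, 0.0317]
tool_rot: [0.002, 0.628, 0.778, -0.0]
contact_force: [0.7, -0.9, 6.3]
gripper_width: 0.276
```

```bash
python3 go.py 15 -108 30 90; python3 go.py 18 -60 30 90
```

```text
jig now mm [  -3.4 -108.7   31.7] shift [0.    0.092 0.009] turn [0.0007 0.0009 0.0102] F jig [ 0.54 -1.03  6.35] t 9.87
jig now mm [  -3.4 -108.7   31.7] shift [0.24  0.115 0.008] turn [0.0007 0.0009 0.0102] F jig [ 0.54 -1.03  6.35] t 9.87
```

Emit:
jog_arm:
  plan:
    - {"x": 0,"y": 0.01,"z": 0,"wx": 0,"wy": 0,"wz": 0.003}
    - {"x": 0,"y": 0.03,"z": 0,"wx": 0,"wy": 0,"wz": 0.006}
    - {"x": 0,"y": 0.05,"z": 0,"wx": 0,"wy": 0,"wz": 0.01}
    - {"x": 0,"y": 0.07,"z": 0,"wx": 0,"wy": 0,"wz": 0.01}
    - {"x": 0,"y": 0.085,"z": 0,"wx": 0,"wy": 0,"wz": 0.01}
    - {"x": 0,"y": 0.092,"z": 0,"wx": 0,"wy": 0,"wz": 0.01}
    - {"x": 0,"y": 0.092,"z": 0,"wx": 0,"wy": 0,"wz": 0.01}

```text
t: 10.45
eef_pos: [0.5572, -0.167, 0.0316]
tool_rot: [-0.003, 0.641, 0.767, -0.007]
contact_force: [-21.8, -3.1, 27.8]
gripper_width: 0.275
```

```bash
python3 go.py 18 -108 31 90
```

```text
jig now mm [   7.  -109.    31.6] shift [0.005 0.055 0.002] turn [-0.0044  0.0013 -0.0007] F jig [-22.03   0.88  27.76] t 10.45
```

Run:
```python
from h import *
b=cams.read_camera('wrist')[100:400,120:520]; a=cams.read_camera('scene')[230:350,300:460]
v=np.hstack([cv2.resize(b,(400,300)),cv2.resize(a,(400,300),interpolation=2)])
cv2.imwrite('pics/w5.png',v[:,:,::-1])
```

View pics/w5.png

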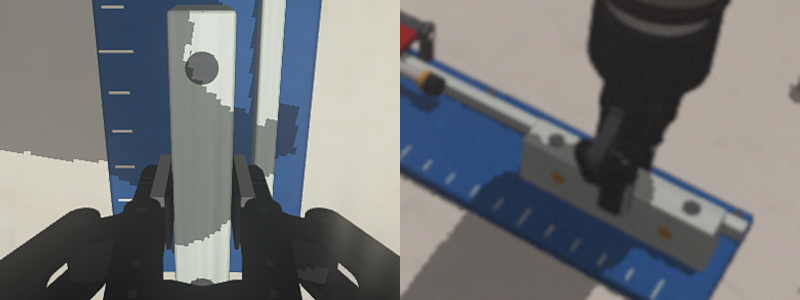

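The fence-side finger is right next to the fence and the block is wedging (Fx −22, Fz 28 N), so gripping is a bad way to slide it. I'll let go and use the shut fingers as a pusher: first the side against the fence, then the end.

Emit:
jog_arm:
  plan:
    - {"x": 0,"y": -0.015,"z": -0.01,"wx": 0,"wy": 0,"wz": 0}
    - {"x": 0,"y": -0.015,"z": -0.01,"wx": 0,"wy": 0,"wz": 0}
    - {"x": 0,"y": -0.015,"z": -0.01,"wx": 0,"wy": 0,"wz": 0}
    - {"x": 0,"y": -0.015,"z": -0.01,"wx": 0,"wy": 0,"wz": 0}
    - {"x": 0,"y": -0.015,"z": -0.05,"wx": 0,"wy": 0,"wz": 0}
    - {"x": 0,"y": -0.015,"z": -0.15,"wx": 0,"wy": 0,"wz": 0}
    - {"x": 0,"y": -0.015,"z": -0.3,"wx": 0,"wy": 0,"wz": 0}
    - {"x": 0,"y": -0.015,"z": -0.4,"wx": 0,"wy": 0,"wz": 0}
    - {"x": 0,"y": -0.015,"z": -0.4,"wx": 0,"wy": 0,"wz": 0}
  hand: 0.2

```text
t: 11.3
eef_pos: [0.5589, -0.167, 0.1164]
tool_rot: [0.001, 0.641, 0.767, -0.005]
contact_force: [0.1, 0.6, 0.9]
gripper_width: 0.604
```

```bash
python3 go.py -40 -106 20 90
python3 - <<'E'
from h import *
b=cams.read_camera('wrist'); cv2.imwrite('pics/w6.png',b[:,:,::-1])
p=np.load('jig2.npy')
print('block',[np.round(r['location']) for r in finder.place_of('wrist','block_center')[:1]])
E
```

```text
jig now mm [   8.6 -109.3  116.4] shift [ 0.019 -0.24   0.484] turn [-0.002   0.0022 -0.0006] F jig [0.2  0.61 0.91] t 11.3
block [array([322., 204.])]
```

View pics/w6.png

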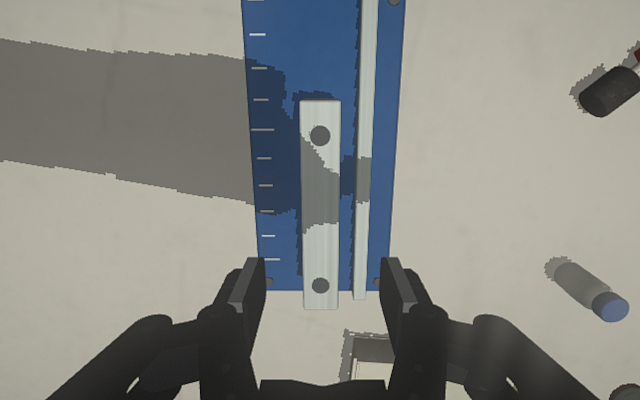

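The block lies flat and parallel at columns 300–340, with a gap to the fence (column 355). Moving the shut fingers to its bed side.

Emit:
jog_arm:
  plan:
    - {"x": 0.005,"y": -0.08,"z": 0,"wx": -0.002,"wy": 0.002,"wz": 0}
    - {"x": 0.01,"y": -0.16,"z": 0,"wx": -0.002,"wy": 0.002,"wz": 0}
    - {"x": 0.019,"y": -0.24,"z": 0,"wx": -0.002,"wy": 0.002,"wz": 0}
    - {"x": 0.019,"y": -0.25,"z": 0.1,"wx": -0.002,"wy": 0.002,"wz": 0}
    - {"x": 0.019,"y": -0.25,"z": 0.22,"wx": -0.002,"wy": 0.002,"wz": 0}
    - {"x": 0.019,"y": -0.25,"z": 0.34,"wx": -0.002,"wy": 0.002,"wz": 0}
    - {"x": 0.019,"y": -0.25,"z": 0.44,"wx": -0.002,"wy": 0.002,"wz": 0}
    - {"x": 0.019,"y": -0.25,"z": 0.48,"wx": -0.002,"wy": 0.002,"wz": 0}
    - {"x": 0.019,"y": -0.25,"z": 0.48,"wx": -0.002,"wy": 0.002,"wz": 0}
    - {"x": 0.019,"y": -0.25,"z": 0.48,"wx": -0.002,"wy": 0.002,"wz": 0}
  hand: -1

```text
t: 12.23
eef_pos: [0.5051, -0.1724, 0.0169]
tool_rot: [-0.003, 0.641, 0.767, -0.002]
contact_force: [-0.3, -0.1, -0.5]
gripper_width: 0.0
```

```bash
cat > bl.py <<'E'
from h import *
E
python3 go.py -22 -108 20 90
```

```text
jig now mm [ -45.2 -105.    16.9] shift [-0.015  0.116 -0.016] turn [-0.002  -0.0007 -0.0005] F jig [-0.35 -0.04 -0.55] t 12.23
```

Emit:
jog_arm:
  plan:
    - {"x": -0.01,"y": 0.02,"z": -0.025,"wx": -0.002,"wy": 0,"wz": 0}
    - {"x": -0.015,"y": 0.05,"z": -0.025,"wx": -0.002,"wy": 0,"wz": 0}
    - {"x": -0.015,"y": 0.075,"z": -0.025,"wx": -0.002,"wy": 0,"wz": 0}
    - {"x": -0.015,"y": 0.1,"z": -0.025,"wx": -0.002,"wy": 0,"wz": 0}
    - {"x": -0.015,"y": 0.115,"z": -0.025,"wx": -0.002,"wy": 0,"wz": 0}
    - {"x": -0.015,"y": 0.13,"z": -0.025,"wx": -0.002,"wy": 0,"wz": 0}
    - {"x": -0.015,"y": 0.14,"z": -0.025,"wx": -0.002,"wy": 0,"wz": 0}
    - {"x": -0.015,"y": 0.15,"z": -0.025,"wx": -0.002,"wy": 0,"wz": 0}
    - {"x": -0.015,"y": 0.155,"z": -0.025,"wx": -0.002,"wy": 0,"wz": 0}
    - {"x": -0.015,"y": 0.16,"z": -0.025,"wx": -0.002,"wy": 0,"wz": 0}

```text
t: 13.07
eef_pos: [0.5329, -0.1705, 0.0211]
tool_rot: [-0.004, 0.642, 0.767, -0.003]
contact_force: [-14.0, -1.9, 13.3]
gripper_width: -0.001
```

```bash
python3 go.py -8.5 -108 22 90
```

```text
jig now mm [ -17.5 -108.1   21.1] shift [ 0.001  0.045 -0.005] turn [-0.0028 -0.0008 -0.0008] F jig [-14.15   0.63  13.27] t 13.07
```

```bash
cat > st.py <<'E'
from h import *
import sys
o=monitor.get_obs(); p=np.load('jig2.npy'); Rj=R.from_euler('z',p[2]).inv()
print('F',Rj.apply(o['contact_force']).round(2),'M',Rj.apply(o['torque']).round(2),'pos',(1e3*Rj.apply(o['eef_pos']-[p[0],p[1],0])).round(1))
M=Rj.as_matrix()@rot().as_matrix(); print(M.round(4).tolist())
im=cams.read_camera('wrist'); cv2.imwrite('pics/last.png',im[:,:,::-1])
K,E=cal('wrist'); np.savez('last.npz',K=K,E=E)
g=im.astype(int)
r=finder.place_of('wrist','block_center')[:1]
for q in r: 
    w=onz('wrist',q['location'],.032); print('block',q['location'],(1e3*Rj.apply(w-[p[0],p[1],0])).round(1),q['confidence'])
r=finder.find_in('wrist','block_center')[:1]; print(r)
E
python3 st.py
```

```text
F [-14.15   0.63  13.27] M [0.26 2.75 0.03] pos [ -17.5 -108.1   21.1]
[[0.0027, 1.0, -0.0087], [1.0, -0.0027, 0.0024], [0.0024, -0.0087, -1.0]]
block [385.9, 279.6] [   8.5 -107.4   32. ] 0.83
[{'bbox': [351.6, 107.9, 88.7, 209.7], 'confidence': 0.94}]
```

The joint-space stiffness turns forward push into downward force, so friction locks the block. I'll push with a simultaneous rise.

Emit:
jog_arm:
  plan:
    - {"x": 0,"y": -0.005,"z": -0.01,"wx": -0.003,"wy": 0,"wz": 0}
    - {"x": 0,"y": 0,"z": -0.02,"wx": -0.003,"wy": 0,"wz": 0}
    - {"x": 0,"y": 0.005,"z": -0.025,"wx": -0.003,"wy": 0,"wz": 0}
    - {"x": 0,"y": 0.01,"z": -0.03,"wx": -0.003,"wy": 0,"wz": 0}
    - {"x": 0,"y": 0.015,"z": -0.035,"wx": -0.003,"wy": 0,"wz": 0}
    - {"x": 0,"y": 0.02,"z": -0.04,"wx": -0.003,"wy": 0,"wz": 0}

```text
t: 13.72
eef_pos: [0.5372, -0.1698, 0.0291]
tool_rot: [-0.001, 0.642, 0.767, 0.001]
contact_force: [-1.1, -0.7, -1.4]
gripper_width: 0.0
```

```bash
python3 st.py
```

```text
F [-1.23 -0.44 -1.36] M [-0.05  0.27  0.  ] pos [ -13.2 -108.2   29.1]
[[0.0027, 1.0, 0.0011], [1.0, -0.0027, 0.0023], [0.0023, 0.0011, -1.0]]
block [377.5, 269.7] [  10.9 -107.4   32. ] 0.64
[{'bbox': [343.9, 104.7, 94.4, 216.2], 'confidence': 0.62}]
```

Emit:
jog_arm:
  plan:
    - {"x": 0,"y": 0.005,"z": -0.003,"wx": 0,"wy": 0,"wz": 0}
    - {"x": 0,"y": 0.009,"z": -0.006,"wx": 0,"wy": 0,"wz": 0}
    - {"x": 0,"y": 0.013,"z": -0.009,"wx": 0,"wy": 0,"wz": 0}
    - {"x": 0,"y": 0.017,"z": -0.012,"wx": 0,"wy": 0,"wz": 0}
    - {"x": 0,"y": 0.02,"z": -0.015,"wx": 0,"wy": 0,"wz": 0}

```text
t: 14.28
eef_pos: [0.5417, -0.1689, 0.0323]
tool_rot: [-0.0, 0.641, 0.767, 0.002]
contact_force: [-0.8, -0.5, -1.1]
gripper_width: 0.001
```

```bash
python3 st.py|head -1
```

```text
F [-0.86 -0.39 -1.07] M [-0.04  0.13  0.  ] pos [  -8.6 -108.1   32.3]
```

Emit:
jog_arm:
  plan:
    - {"x": 0,"y": 0.003,"z": -0.002,"wx": 0,"wy": 0,"wz": 0}
    - {"x": 0,"y": 0.006,"z": -0.004,"wx": 0,"wy": 0,"wz": 0}
    - {"x": 0,"y": 0.009,"z": -0.006,"wx": 0,"wy": 0,"wz": 0}

```text
t: 14.68
eef_pos: [0.5434, -0.1686, 0.0335]
tool_rot: [-0.0, 0.641, 0.767, 0.002]
contact_force: [-0.0, -0.1, -0.3]
gripper_width: 0.001
```

Emit:
jog_arm:
  plan:
    - {"x": 0,"y": 0.003,"z": -0.002,"wx": 0,"wy": 0,"wz": 0}
    - {"x": 0,"y": 0.006,"z": -0.004,"wx": 0,"wy": 0,"wz": 0}
    - {"x": 0,"y": 0.009,"z": -0.006,"wx": 0,"wy": 0,"wz": 0}

```text
t: 14.93
eef_pos: [0.5454, -0.1682, 0.0349]
tool_rot: [-0.0, 0.641, 0.767, 0.002]
contact_force: [-0.4, -1.3, -0.2]
gripper_width: 0.001
```

```bash
python3 st.py
```

```text
F [-0.63 -1.24 -0.21] M [-0.03  0.07  0.  ] pos [  -4.8 -108.1   34.9]
[[0.0024, 1.0, 0.0023], [1.0, -0.0024, 0.0023], [0.0023, 0.0023, -1.0]]
block [371.6, 269.4] [  17.2 -110.2   32. ] 0.66
[{'bbox': [329.3, 106.2, 104.5, 211.2], 'confidence': 0.72}]
```

Emit:
jog_arm:
  plan:
    - {"x": 0,"y": 0.004,"z": -0.002,"wx": 0,"wy": 0,"wz": 0}
    - {"x": 0,"y": 0.008,"z": -0.004,"wx": 0,"wy": 0,"wz": 0}
    - {"x": 0,"y": 0.01,"z": -0.006,"wx": 0,"wy": 0,"wz": 0}

```text
t: 15.33
eef_pos: [0.5477, -0.1678, 0.0362]
tool_rot: [0.0, 0.641, 0.767, 0.002]
contact_force: [0.4, -0.2, -0.7]
gripper_width: 0.004
```

Emit:
jog_arm:
  plan:
    - {"x": 0,"y": 0.004,"z": -0.002,"wx": 0,"wy": 0,"wz": 0}
    - {"x": 0,"y": 0.007,"z": -0.004,"wx": 0,"wy": 0,"wz": 0}
    - {"x": 0,"y": 0.01,"z": -0.006,"wx": 0,"wy": 0,"wz": 0}

```text
t: 15.58
eef_pos: [0.5498, -0.1674, 0.0375]
tool_rot: [0.0, 0.641, 0.767, 0.002]
contact_force: [-0.9, 0.3, 0.3]
gripper_width: 0.0
```

```bash
python3 st.py
```

```text
F [-0.86  0.44  0.29] M [ 0.01  0.03 -0.02] pos [  -0.4 -108.    37.5]
[[0.0022, 1.0, 0.003], [1.0, -0.0022, 0.0022], [0.0022, 0.003, -1.0]]
block [380.3, 262.6] [  26. -108.   32.] 0.63
[{'bbox': [332.6, 104.7, 111.9, 210.6], 'confidence': 0.77}]
```

Run:
```python
import cv2,numpy as np
from h import *
b=cv2.imread('pics/last.png')[60:400,200:540]; a=cams.read_camera('scene')[230:350,300:460][:,:,::-1]
cv2.imwrite('pics/v10.png',np.hstack([cv2.resize(b,(400,400)),cv2.resize(a,(400,400),interpolation=2)]))
```

```text
(no output)
```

View pics/v10.png

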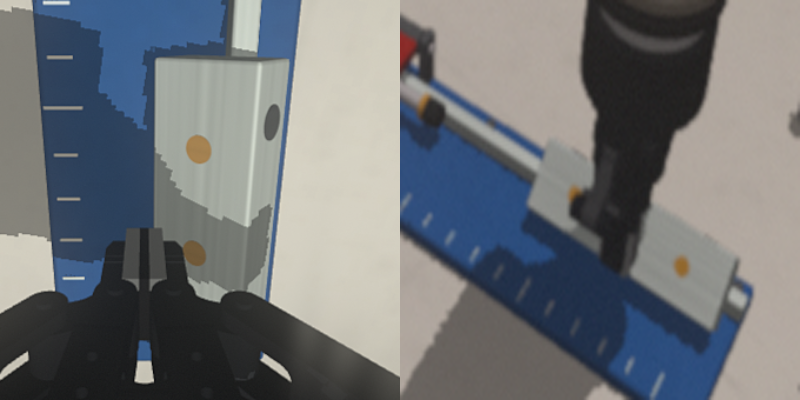

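The block has tipped: in the crop its port side at (200,150) faces up and its top leans over the fence. I'll back off slowly and see whether it comes back with the finger.

Emit:
jog_arm:
  plan:
    - {"x": 0,"y": -0.004,"z": 0,"wx": 0,"wy": 0,"wz": 0}
    - {"x": 0,"y": -0.008,"z": 0,"wx": 0,"wy": 0,"wz": 0}
    - {"x": 0,"y": -0.012,"z": 0,"wx": 0,"wy": 0,"wz": 0}
    - {"x": 0,"y": -0.016,"z": 0,"wx": 0,"wy": 0,"wz": 0}
    - {"x": 0,"y": -0.02,"z": 0,"wx": 0,"wy": 0,"wz": 0}
    - {"x": 0,"y": -0.025,"z": 0,"wx": 0,"wy": 0,"wz": 0}
    - {"x": 0,"y": -0.03,"z": 0,"wx": 0,"wy": 0,"wz": 0}
    - {"x": 0,"y": -0.035,"z": 0,"wx": 0,"wy": 0,"wz": 0}

```text
t: 16.45
eef_pos: [0.5426, -0.1687, 0.0373]
tool_rot: [0.0, 0.641, 0.767, 0.002]
contact_force: [-0.3, 0.7, 0.3]
gripper_width: 0.001
```

```bash
python3 st.py
python3 - <<'E'
import cv2,numpy as np
im=cv2.imread('pics/last.png')
h=cv2.cvtColor(im,cv2.COLOR_BGR2HSV); m=cv2.inRange(h,(8,90,80),(28,255,255)); n,_,s,c=cv2.connectedComponentsWithStats(m)
print([(c[i].round(),s[i].tolist()) for i in range(1,n) if s[i][4]>15])
E
```

```text
F [-0.17  0.76  0.26] M [0.01 0.02 0.02] pos [  -7.7 -108.1   37.3]
[[0.0023, 1.0, 0.0027], [1.0, -0.0024, 0.0022], [0.0022, 0.0027, -1.0]]
block [393.6, 263.0] [  24.8 -108.2   32. ] 0.69
[{'bbox': [346.7, 107.9, 115.0, 263.8], 'confidence': 0.68}]
[(array([383., 186.]), [373, 175, 21, 23, 386]), (array([378., 274.]), [369, 264, 19, 21, 299])]
```

The block leans past balance on the fence and stays there. I'll retreat to the bed side, lift, and measure the lean numerically.

Emit:
jog_arm:
  plan:
    - {"x": 0,"y": -0.03,"z": 0,"wx": 0,"wy": 0,"wz": 0}
    - {"x": 0,"y": -0.07,"z": 0,"wx": 0,"wy": 0,"wz": 0}
    - {"x": 0,"y": -0.12,"z": 0,"wx": 0,"wy": 0,"wz": 0}
    - {"x": 0,"y": -0.14,"z": -0.1,"wx": 0,"wy": 0,"wz": 0}
    - {"x": 0,"y": -0.14,"z": -0.25,"wx": 0,"wy": 0,"wz": 0}
    - {"x": 0,"y": -0.1,"z": -0.45,"wx": 0,"wy": 0,"wz": 0}
    - {"x": 0,"y": -0.02,"z": -0.6,"wx": 0,"wy": 0,"wz": 0}
    - {"x": 0,"y": 0.08,"z": -0.7,"wx": 0,"wy": 0,"wz": 0}
    - {"x": 0,"y": 0.14,"z": -0.7,"wx": 0,"wy": 0,"wz": 0}
    - {"x": 0,"y": 0.14,"z": -0.7,"wx": 0,"wy": 0,"wz": 0}
    - {"x": 0,"y": 0.14,"z": -0.7,"wx": 0,"wy": 0,"wz": 0}

```text
t: 17.52
eef_pos: [0.5688, -0.1642, 0.177]
tool_rot: [-0.0, 0.641, 0.767, 0.001]
contact_force: [0.3, -1.4, -0.5]
gripper_width: 0.002
```

```bash
python3 st.py
python3 - <<'E'
from h import *
from fit import J
p=np.load('jig2.npy'); Rj=R.from_euler('z',p[2]).inv()
for t in ('vial_4','tube_cutter'):
    for n in ('wrist',):
        for r in finder.place_of(n,t)[:2]: print(t,r,(1e3*Rj.apply(onz(n,r['location'],0)-[p[0],p[1],0])).round())
im=cv2.imread('pics/last.png'); cv2.imwrite('pics/v11.png',cv2.resize(im[40:330,220:510],(600,600),interpolation=2))
print(proj('wrist',J(p,[[.03,-.19,.024],[.04,-.19,.024],[.03,0,.024],[.04,0,.024],[-.045,-.19,.012],[-.045,0,.012],[.059,-.19,.012]])).round())
E
```

```text
F [ 0.01 -1.44 -0.48] M [ 0.02  0.03 -0.04] pos [  18.9 -108.4  177. ]
[[0.0022, 1.0, 0.0015], [1.0, -0.0022, 0.0022], [0.0022, 0.0015, -1.0]]
block [332.0, 187.8] [  25.  -109.9   32. ] 0.64
[{'bbox': [303.9, 98.9, 54.2, 167.3], 'confidence': 0.79}]
vial_4 {'location': [513.9, 245.8], 'confidence': 0.83} [ 208. -179.    0.]
tube_cutter {'location': [570.9, 62.7], 'confidence': 0.63} [229.  -9.   0.]
[[336. 267.]
 [346. 267.]
 [338.  48.]
 [351.  48.]
 [258. 262.]
 [245.  50.]
 [365. 261.]]
```

View pics/v11.png

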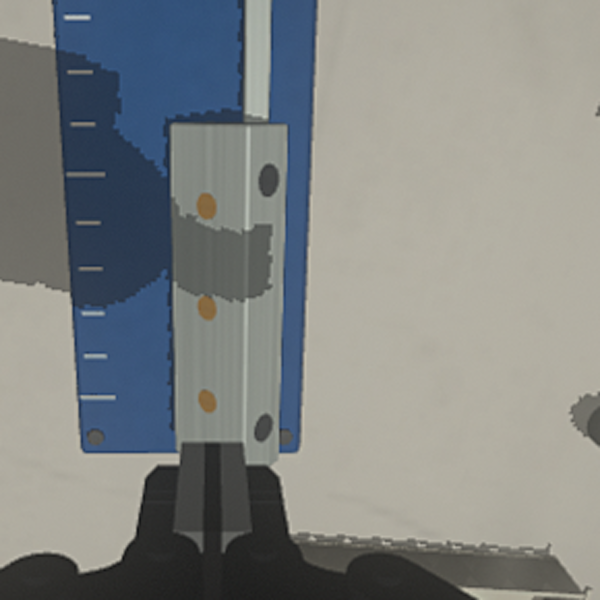

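Run:
```python
from h import *
from fit import J
from scipy.optimize import least_squares
p=np.load('jig2.npy')
obs=np.array([170,247,288])/2.069+220; obs2=np.array([177,243,277])/2.069+220
def pts(v,y):
    a,f=v[:2]; u=np.array([np.sin(f),np.cos(f)]); n=np.array([-np.cos(f),np.sin(f)]); P=np.array([a,.012])
    A=[P+.024*n,P+.024*n+.04*u,P+.04*u]; return np.array([[q[0],y,q[1]] for q in A])
f=lambda v:np.r_[proj('wrist',J(p,pts(v,v[2])))[:,0]-obs,proj('wrist',J(p,pts(v,v[2]-.14)))[:,0]-obs2,proj('wrist',J(p,pts(v,v[2])))[1,1]-100]
r=least_squares(f,[.005,1.1,-.038]); print(r.x,np.degrees(r.x[1]),r.fun.round(1)); print(pts(r.x,0)*1e3)
```

```text
[ 0.01806501  0.79675058 -0.03771377] 45.650445787017986 [-0.6 -0.2  0.8 -0.9 -0.4  1.3  0.1]
[[ 1.28819238  0.         29.16212203]
 [29.89172909  0.         57.12348264]
 [46.66854546  0.         39.96136062]]
```

The fit gives a 45.7° lean with the bottom edge at x=18, resting on the fence's corner, which is consistent with its geometry. Below 59° a horizontal squeeze rights the block, so I'll straddle it and close in steps while shifting toward the bed.

Emit:
jog_arm:
  plan:
    - {"x": 0,"y": 0.026,"z": 0.0,"wx": 0,"wy": 0,"wz": 0}
    - {"x": 0,"y": 0.026,"z": 0.1,"wx": 0,"wy": 0,"wz": 0}
    - {"x": 0,"y": 0.026,"z": 0.25,"wx": 0,"wy": 0,"wz": 0}
    - {"x": 0,"y": 0.026,"z": 0.4,"wx": 0,"wy": 0,"wz": 0}
    - {"x": 0,"y": 0.026,"z": 0.52,"wx": 0,"wy": 0,"wz": 0}
    - {"x": 0,"y": 0.026,"z": 0.62,"wx": 0,"wy": 0,"wz": 0}
    - {"x": 0,"y": 0.026,"z": 0.7,"wx": 0,"wy": 0,"wz": 0}
    - {"x": 0,"y": 0.026,"z": 0.74,"wx": 0,"wy": 0,"wz": 0}
    - {"x": 0,"y": 0.026,"z": 0.74,"wx": 0,"wy": 0,"wz": 0}
    - {"x": 0,"y": 0.026,"z": 0.74,"wx": 0,"wy": 0,"wz": 0}
  hand: 0.4

```text
t: 18.6
eef_pos: [0.5739, -0.1631, 0.0287]
tool_rot: [-0.001, 0.642, 0.767, 0.001]
contact_force: [0.2, 0.0, 0.1]
gripper_width: 0.702
```

```bash
python3 st.py
```

```text
F [ 0.19 -0.01  0.11] M [-0.05 -0.04  0.04] pos [  24.1 -108.1   28.7]
[[0.0028, 1.0, 0.0006], [1.0, -0.0028, 0.0028], [0.0028, 0.0006, -1.0]]
block [324.1, 275.3] [  24.5 -110.7   32. ] 0.79
[{'bbox': [269.2, 108.5, 116.7, 278.9], 'confidence': 0.55}]
```

Emit:
jog_arm:
  plan:
    - {"x": 0,"y": 0,"z": 0,"wx": 0,"wy": 0,"wz": 0}
    - {"x": 0,"y": 0,"z": 0,"wx": 0,"wy": 0,"wz": 0}
    - {"x": 0,"y": -0.005,"z": 0,"wx": 0,"wy": 0,"wz": 0}
    - {"x": 0,"y": -0.01,"z": 0,"wx": 0,"wy": 0,"wz": 0}
  hand: 0
  grip_force: 20

```text
t: 19.08
eef_pos: [0.5757, -0.1635, 0.0315]
tool_rot: [0.003, 0.642, 0.767, 0.004]
contact_force: [5.9, 0.7, 5.2]
gripper_width: 0.501
```

```bash
python3 st.py
```

```text
F [ 5.88 -0.39  5.24] M [-0.11 -1.46  0.01] pos [  25.8 -108.9   31.5]
[[0.0027, 1.0, 0.0089], [1.0, -0.0027, 0.0005], [0.0005, 0.0089, -1.0]]
block [321.9, 267.4] [  24.6 -108.1   32. ] 0.95
[{'bbox': [264.0, 105.0, 113.9, 283.7], 'confidence': 0.92}]
```

Emit:
jog_arm:
  plan:
    - {"x": 0,"y": -0.005,"z": -0.003,"wx": 0,"wy": 0,"wz": 0}
    - {"x": 0,"y": -0.012,"z": -0.006,"wx": 0,"wy": 0,"wz": 0}
    - {"x": 0,"y": -0.02,"z": -0.01,"wx": 0,"wy": 0,"wz": 0}
    - {"x": 0,"y": -0.025,"z": -0.01,"wx": 0,"wy": 0,"wz": 0}
    - {"x": 0,"y": -0.03,"z": -0.01,"wx": 0,"wy": 0,"wz": 0}
  hand: -0.1

```text
t: 19.65
eef_pos: [0.5678, -0.1649, 0.0327]
tool_rot: [0.001, 0.642, 0.767, 0.002]
contact_force: [-0.5, -0.1, 0.4]
gripper_width: 0.452
```

```bash
python3 st.py
```

```text
F [-0.51 -0.02  0.35] M [-0.01 -0.01  0.02] pos [  17.8 -108.9   32.7]
[[0.0031, 1.0, 0.0054], [1.0, -0.0031, 0.0009], [0.0009, 0.0054, -1.0]]
block [318.1, 270.3] [  14.1 -110.    32. ] 0.73
[{'bbox': [274.7, 103.6, 93.1, 282.9], 'confidence': 0.79}]
```

```bash
cat > or.py <<'E'
import cv2,numpy as np
im=cv2.imread('pics/last.png')
h=cv2.cvtColor(im,cv2.COLOR_BGR2HSV); m=cv2.inRange(h,(8,90,80),(28,255,255)); n,_,s,c=cv2.connectedComponentsWithStats(m)
print('ports',[s[i].tolist() for i in range(1,n) if s[i][4]>15])
g=cv2.cvtColor(im,cv2.COLOR_BGR2GRAY); b=h[:,:,1]
for r in (125,150): print(r,'sat:',' '.join(f'{b[r,c]}/{g[r,c]}' for c in range(250,430,6)))
E
python3 or.py
```

```text
ports [[286, 174, 8, 24, 156], [289, 264, 8, 22, 125], [291, 340, 9, 22, 102]]
125 sat: 139/61 137/62 130/64 133/64 13/101 10/100 10/98 9/110 12/125 10/123 11/181 14/203 14/202 14/204 13/197 12/202 12/204 13/205 13/198 14/202 13/210 14/183 132/102 131/102 130/103 128/104 127/103 121/84 22/209 20/210
150 sat: 132/63 130/63 130/63 128/66 37/90 8/101 10/104 12/122 12/123 12/124 14/197 14/204 15/201 14/203 14/199 14/214 13/211 12/204 13/198 14/203 12/215 82/104 127/103 126/102 126/103 124/103 124/104 24/224 20/211 20/211
```

Emit:
jog_arm:
  plan:
    - {"x": 0,"y": -0.01,"z": 0,"wx": 0,"wy": 0,"wz": 0}
    - {"x": 0,"y": -0.02,"z": 0,"wx": 0,"wy": 0,"wz": 0}
    - {"x": 0,"y": -0.03,"z": 0,"wx": 0,"wy": 0,"wz": 0}
    - {"x": 0,"y": -0.03,"z": 0,"wx": 0,"wy": 0,"wz": 0}
  hand: -0.22

```text
t: 20.13
eef_pos: [0.5611, -0.1662, 0.0322]
tool_rot: [0.001, 0.642, 0.767, 0.002]
contact_force: [-1.2, -1.3, -0.7]
gripper_width: 0.389
```

```bash
python3 st.py; python3 or.py
```

```text
F [-1.38 -1.08 -0.69] M [-0.01  0.49  0.03] pos [  10.9 -108.9   32.2]
[[0.0034, 1.0, 0.004], [1.0, -0.0034, 0.0012], [0.0013, 0.004, -1.0]]
block [312.4, 263.7] [   5.4 -106.5   32. ] 0.58
[]
ports []
125 sat: 133/63 127/64 123/64 123/65 35/89 11/137 11/134 10/234 9/216 10/216 9/221 7/220 9/221 8/217 8/219 13/206 135/102 133/101 134/101 131/97 10/96 11/213 11/213 11/211 157/84 133/101 128/103 132/103 129/103 125/102
150 sat: 127/64 127/65 118/67 117/68 122/64 9/136 11/135 11/132 10/218 10/223 15/216 8/222 9/221 9/217 8/220 15/201 132/104 134/103 131/103 99/71 12/146 11/211 11/214 12/213 133/100 130/100 127/102 127/102 123/103 124/94
```

The block is upright again (no ports visible, top at columns 278–343). I'll centre on it and grip, lift slightly, and carry it to the fence.

Emit:
jog_arm:
  plan:
    - {"x": 0,"y": -0.01,"z": 0.005,"wx": 0,"wy": 0,"wz": 0}
    - {"x": 0,"y": -0.02,"z": 0.01,"wx": 0,"wy": 0,"wz": 0}
    - {"x": 0,"y": -0.022,"z": 0.01,"wx": 0,"wy": 0,"wz": 0}
    - {"x": 0,"y": -0.022,"z": 0.01,"wx": 0,"wy": 0,"wz": 0}
    - {"x": 0,"y": -0.022,"z": 0.01,"wx": 0,"wy": 0,"wz": 0}
    - {"x": 0,"y": -0.022,"z": 0.01,"wx": 0,"wy": 0,"wz": 0}
  hand: -1
  grip_force: 25

```text
t: 20.78
eef_pos: [0.5581, -0.1668, 0.0314]
tool_rot: [0.002, 0.642, 0.767, 0.002]
contact_force: [-1.7, 0.7, 8.6]
gripper_width: 0.277
```

Emit:
jog_arm:
  plan:
    - {"x": 0,"y": 0,"z": -0.01,"wx": 0,"wy": 0,"wz": 0}
    - {"x": 0,"y": 0,"z": -0.025,"wx": 0,"wy": 0,"wz": 0}
    - {"x": 0,"y": 0,"z": -0.03,"wx": 0,"wy": 0,"wz": 0}
    - {"x": 0,"y": 0,"z": -0.03,"wx": 0,"wy": 0,"wz": 0}

```text
t: 21.12
eef_pos: [0.5582, -0.1667, 0.0374]
tool_rot: [0.002, 0.642, 0.767, 0.002]
contact_force: [0.2, -0.3, -5.6]
gripper_width: 0.276
```

```bash
python3 st.py; python3 or.py; python3 go.py 16 -108.9 35 90
```

```text
F [ 0.13 -0.33 -5.58] M [-0.    0.05 -0.03] pos [   8.  -108.9   37.4]
[[0.0029, 1.0, 0.006], [1.0, -0.0029, 0.0005], [0.0005, 0.006, -1.0]]
block [304.6, 15.1] [ 0.2 -4.2 32. ] 0.75
[{'bbox': [287.5, 100.7, 68.9, 285.6], 'confidence': 0.83}]
ports []
125 sat: 130/62 130/63 129/64 122/66 122/66 119/66 123/63 10/228 11/213 12/214 9/214 9/213 7/218 9/218 8/219 9/215 9/217 9/218 135/98 132/100 96/73 12/143 13/208 13/212 13/210 131/101 128/100 130/100 129/101 127/102
150 sat: 39/164 123/64 123/64 119/67 117/66 117/67 121/68 11/134 12/213 12/213 11/213 13/219 14/214 8/220 9/218 11/213 9/217 11/215 128/103 125/104 93/78 14/183 15/207 13/210 15/208 127/101 126/100 124/101 125/100 124/102
jig now mm [   7.7 -108.9   37.1] shift [0.    0.042 0.011] turn [ 0.0017 -0.0002 -0.0009] F jig [ 0.17  0.58 -5.15] t 21.27
```

Emit:
jog_arm:
  plan:
    - {"x": 0,"y": 0.01,"z": 0,"wx": 0.0017,"wy": 0,"wz": -0.001}
    - {"x": 0,"y": 0.02,"z": 0,"wx": 0.0017,"wy": 0,"wz": -0.001}
    - {"x": 0,"y": 0.03,"z": 0,"wx": 0.0017,"wy": 0,"wz": -0.001}
    - {"x": 0,"y": 0.038,"z": 0,"wx": 0.0017,"wy": 0,"wz": -0.001}
    - {"x": 0,"y": 0.042,"z": 0,"wx": 0.0017,"wy": 0,"wz": -0.001}
    - {"x": 0,"y": 0.042,"z": 0,"wx": 0.0017,"wy": 0,"wz": -0.001}

```text
t: 21.77
eef_pos: [0.5665, -0.1651, 0.0371]
tool_rot: [-0.0, 0.64, 0.768, 0.0]
contact_force: [-0.7, 0.1, -5.3]
gripper_width: 0.27
```

Emit:
jog_arm:
  plan:
    - {"x": 0,"y": 0.004,"z": 0,"wx": 0,"wy": 0,"wz": 0}
    - {"x": 0,"y": 0.007,"z": 0,"wx": 0,"wy": 0,"wz": 0}
    - {"x": 0,"y": 0.007,"z": 0,"wx": 0,"wy": 0,"wz": 0}

```text
t: 22.02
eef_pos: [0.568, -0.1649, 0.0372]
tool_rot: [-0.0, 0.64, 0.768, 0.0]
contact_force: [-0.1, 0.0, -5.5]
gripper_width: 0.274
```

```bash
python3 st.py; python3 or.py
```

```text
F [-0.09  0.02 -5.51] M [-0.03  0.   -0.04] pos [  18.  -108.8   37.2]
[[-0.0004, 1.0, 0.0005], [1.0, 0.0004, 0.0006], [0.0006, 0.0005, -1.0]]
block [322.7, 269.0] [  16.9 -111.9   32. ] 0.75
[{'bbox': [287.9, 104.3, 68.7, 281.3], 'confidence': 0.85}]
ports []
125 sat: 136/61 135/61 133/62 127/64 127/65 122/66 127/63 11/135 14/163 12/214 9/215 11/212 8/218 8/218 8/219 9/214 9/217 8/218 13/213 14/211 13/209 99/95 127/102 127/102 128/101 125/103 126/102 26/217 23/205 19/207
150 sat: 135/61 133/62 132/63 126/64 122/66 118/67 120/67 11/134 11/220 13/213 11/214 13/220 15/214 8/221 8/218 11/215 8/217 10/216 13/213 12/211 13/211 133/101 123/103 123/102 121/102 122/103 120/98 22/207 22/207 22/207
```

Emit:
jog_arm:
  plan:
    - {"x": 0,"y": 0.003,"z": 0,"wx": 0,"wy": 0,"wz": 0}
    - {"x": 0,"y": 0.005,"z": 0,"wx": 0,"wy": 0,"wz": 0}
    - {"x": 0,"y": 0.005,"z": 0,"wx": 0,"wy": 0,"wz": 0}

```text
t: 22.42
eef_pos: [0.5689, -0.1647, 0.0372]
tool_rot: [-0.0, 0.64, 0.768, 0.0]
contact_force: [-0.1, 0.0, -5.2]
gripper_width: 0.27
```

Emit:
jog_arm:
  plan:
    - {"x": 0,"y": 0.003,"z": 0,"wx": 0,"wy": 0,"wz": 0}
    - {"x": 0,"y": 0.005,"z": 0,"wx": 0,"wy": 0,"wz": 0}
    - {"x": 0,"y": 0.005,"z": 0,"wx": 0,"wy": 0,"wz": 0}

```text
t: 22.67
eef_pos: [0.5696, -0.1646, 0.0371]
tool_rot: [-0.0, 0.64, 0.768, 0.0]
contact_force: [-0.7, 0.7, -4.8]
gripper_width: 0.274
```

Emit:
jog_arm:
  plan:
    - {"x": 0,"y": 0.003,"z": 0,"wx": 0,"wy": 0,"wz": 0}
    - {"x": 0,"y": 0.005,"z": 0,"wx": 0,"wy": 0,"wz": 0}
    - {"x": 0,"y": 0.005,"z": 0,"wx": 0,"wy": 0,"wz": 0}

```text
t: 22.92
eef_pos: [0.5697, -0.1646, 0.0369]
tool_rot: [-0.001, 0.641, 0.768, -0.001]
contact_force: [-3.4, -0.7, -1.8]
gripper_width: 0.277
```

Emit:
jog_arm:
  plan:
    - {"x": 0,"y": 0.003,"z": 0,"wx": 0,"wy": 0,"wz": 0}
    - {"x": 0,"y": 0.005,"z": 0,"wx": 0,"wy": 0,"wz": 0}
    - {"x": 0,"y": 0.005,"z": 0,"wx": 0,"wy": 0,"wz": 0}

```text
t: 23.17
eef_pos: [0.5698, -0.1646, 0.0367]
tool_rot: [-0.002, 0.641, 0.768, -0.001]
contact_force: [-5.2, 0.1, -2.2]
gripper_width: 0.276
```

```bash
python3 st.py|head -2
```

```text
F [-5.12  1.01 -2.15] M [-0.01  1.11 -0.13] pos [  19.8 -108.9   36.7]
[[0.0005, 1.0, -0.0041], [1.0, -0.0005, 0.0009], [0.0009, -0.0041, -1.0]]
```

Emit:
jog_arm:
  plan:
    - {"x": 0,"y": -0.001,"z": 0.008,"wx": -0.0013,"wy": 0,"wz": 0}
    - {"x": 0,"y": -0.001,"z": 0.016,"wx": -0.0013,"wy": 0,"wz": 0}
    - {"x": 0,"y": -0.001,"z": 0.022,"wx": -0.0013,"wy": 0,"wz": 0}
    - {"x": 0,"y": -0.001,"z": 0.026,"wx": -0.0013,"wy": 0,"wz": 0}
    - {"x": 0,"y": -0.001,"z": 0.026,"wx": -0.0013,"wy": 0,"wz": 0}

```text
t: 23.73
eef_pos: [0.5697, -0.1647, 0.0315]
tool_rot: [-0.0, 0.641, 0.768, 0.0]
contact_force: [-2.1, -1.0, -3.8]
gripper_width: 0.274
```

```bash
python3 st.py|head -2
```

```text
F [-2.2  -0.58 -3.76] M [-0.05  0.57 -0.15] pos [  19.7 -109.    31.5]
[[0.0006, 1.0, 0.0001], [1.0, -0.0006, 0.0007], [0.0007, 0.0001, -1.0]]
```

Emit:
jog_arm:
  plan:
    - {"x": 0,"y": 0.001,"z": 0.003,"wx": 0,"wy": 0,"wz": 0}
    - {"x": 0,"y": 0.001,"z": 0.006,"wx": 0,"wy": 0,"wz": 0}
    - {"x": 0,"y": 0.001,"z": 0.006,"wx": 0,"wy": 0,"wz": 0}

```text
t: 24.13
eef_pos: [0.5697, -0.1648, 0.0314]
tool_rot: [-0.0, 0.641, 0.768, -0.0]
contact_force: [-8.0, -0.8, 8.2]
gripper_width: 0.273
```

```bash
python3 st.py|head -2
```

```text
F [-7.96  0.68  8.19] M [ 0.24  1.6  -0.08] pos [  19.7 -109.1   31.4]
[[0.0007, 1.0, -0.0004], [1.0, -0.0007, 0.0], [0.0, -0.0004, -1.0]]
```

Emit:
jog_arm:
  plan:
    - {"x": 0,"y": -0.002,"z": -0.004,"wx": 0,"wy": 0,"wz": 0}
    - {"x": 0,"y": -0.002,"z": -0.004,"wx": 0,"wy": 0,"wz": 0}
    - {"x": 0,"y": -0.002,"z": -0.004,"wx": 0,"wy": 0,"wz": 0}
    - {"x": 0,"y": -0.002,"z": -0.004,"wx": 0,"wy": 0,"wz": 0}
    - {"x": 0,"y": -0.002,"z": -0.05,"wx": 0,"wy": 0,"wz": 0}
    - {"x": 0,"y": -0.002,"z": -0.15,"wx": 0,"wy": 0,"wz": 0}
    - {"x": 0,"y": -0.002,"z": -0.3,"wx": 0,"wy": 0,"wz": 0}
    - {"x": 0,"y": -0.002,"z": -0.45,"wx": 0,"wy": 0,"wz": 0}
    - {"x": 0,"y": -0.002,"z": -0.6,"wx": 0,"wy": 0,"wz": 0}
    - {"x": 0,"y": -0.002,"z": -0.65,"wx": 0,"wy": 0,"wz": 0}
    - {"x": 0,"y": -0.002,"z": -0.65,"wx": 0,"wy": 0,"wz": 0}
  hand: 0

```text
t: 25.2
eef_pos: [0.5717, -0.165, 0.1652]
tool_rot: [0.003, 0.641, 0.768, 0.001]
contact_force: [1.7, 0.4, -0.6]
gripper_width: 0.499
```

```bash
python3 st.py; python3 go.py 18.5 -200 24 90
python3 - <<'E'
import cv2
im=cv2.imread('pics/last.png'); cv2.imwrite('pics/v12.png',cv2.resize(im[0:400,180:480],(600,800),interpolation=2)[:600])
h=cv2.cvtColor(im,cv2.COLOR_BGR2HSV)
for r in (110,130,150,200,230,245,255): print(r,' '.join(f'{h[r,c,1]}/{h[r,c,2]}' for c in range(280,376,4)))
E
```

```text
F [ 1.77  0.06 -0.61] M [-0.03 -0.   -0.02] pos [  21.6 -109.6  165.2]
[[0.0007, 1.0, 0.0057], [1.0, -0.0007, -0.0028], [-0.0027, 0.0057, -1.0]]
block [320.8, 181.5] [  16.8 -101.5   32. ] 0.95
[{'bbox': [302.3, 92.9, 32.7, 183.6], 'confidence': 0.85}]
jig now mm [  18.5 -108.9  160.4] shift [-0.456  0.002  0.682] turn [-0.0006 -0.0002 -0.0002] F jig [ 0.59  0.07 -0.28] t 25.35
110 114/78 137/106 142/124 139/125 115/80 137/78 12/190 11/183 14/186 12/184 12/187 12/189 12/184 13/190 13/190 13/183 14/184 132/126 124/127 122/127 124/128 124/128 6/120 20/175
130 121/80 116/81 120/81 117/83 112/82 121/82 13/192 11/182 9/83 8/92 8/91 9/85 12/184 12/191 13/190 13/182 15/186 125/126 123/126 122/127 122/128 121/126 24/179 22/176
150 118/80 116/81 112/82 111/83 107/81 117/83 13/115 14/113 9/110 10/103 12/187 12/186 13/182 15/191 13/116 13/116 13/116 126/132 124/127 121/126 119/126 122/121 24/184 21/179
200 132/124 133/125 134/126 133/127 134/126 106/82 15/168 14/177 13/180 14/182 14/181 15/185 12/177 12/185 14/186 14/182 8/156 123/126 122/127 125/126 119/126 51/114 24/180 20/179
230 130/126 131/127 130/126 128/126 129/128 97/84 13/122 12/175 14/180 15/183 14/179 14/182 13/175 13/182 15/187 13/182 79/110 122/128 122/128 119/129 122/127 24/177 20/179 21/179
245 128/126 126/127 129/125 128/126 126/128 101/88 17/105 13/175 13/178 14/188 14/186 14/180 12/174 13/179 12/184 14/183 129/103 120/127 121/129 119/129 120/127 26/187 21/178 21/178
255 123/126 125/126 129/125 123/124 124/125 123/126 32/111 13/176 5/105 6/88 3/89 3/83 13/175 14/176 15/184 15/183 142/117 123/129 11/91 6/91 125/126 25/183 21/178 21/123
```

Emit:
jog_arm:
  plan:
    - {"x": -0.1,"y": 0,"z": 0,"wx": 0,"wy": 0,"wz": 0}
    - {"x": -0.25,"y": 0,"z": 0,"wx": 0,"wy": 0,"wz": 0}
    - {"x": -0.4,"y": 0.002,"z": 0.02,"wx": 0,"wy": 0,"wz": 0}
    - {"x": -0.456,"y": 0.002,"z": 0.1,"wx": 0,"wy": 0,"wz": 0}
    - {"x": -0.456,"y": 0.002,"z": 0.25,"wx": 0,"wy": 0,"wz": 0}
    - {"x": -0.456,"y": 0.002,"z": 0.4,"wx": 0,"wy": 0,"wz": 0}
    - {"x": -0.456,"y": 0.002,"z": 0.54,"wx": 0,"wy": 0,"wz": 0}
    - {"x": -0.456,"y": 0.002,"z": 0.62,"wx": 0,"wy": 0,"wz": 0}
    - {"x": -0.456,"y": 0.002,"z": 0.66,"wx": 0,"wy": 0,"wz": 0}
    - {"x": -0.456,"y": 0.002,"z": 0.66,"wx": 0,"wy": 0,"wz": 0}
    - {"x": -0.456,"y": 0.002,"z": 0.66,"wx": 0,"wy": 0,"wz": 0}
  hand: -1

```text
t: 26.27
eef_pos: [0.5847, -0.2541, 0.0278]
tool_rot: [-0.001, 0.641, 0.768, -0.001]
contact_force: [0.6, 0.5, 0.6]
gripper_width: 0.006
```

```bash
python3 st.py
```

```text
F [0.7  0.34 0.62] M [0.   0.01 0.04] pos [  18.4 -199.7   27.8]
[[0.0004, 1.0, -0.0029], [1.0, -0.0004, 0.0014], [0.0014, -0.0029, -1.0]]
block [327.0, 49.7] [  20.1 -108.4   32. ] 0.78
[{'bbox': [287.0, 0.0, 77.1, 248.7], 'confidence': 0.72}]
```

Run:
```python
from h import *
d=np.load('w2.npz');K,E=d['K'],d['E'];p=np.load('jig2.npy');Rj=R.from_euler('z',p[2]).inv()
for px in [(243.4,150.5),(242.5,147)]:
    for z in (.071,.079):
        v=E[:3,:3].T@np.linalg.inv(K)@np.array([*px,1.]); o=-E[:3,:3].T@E[:3,3]; w=o+v*(z-o[2])/v[2]; print((1e3*Rj.apply(w-[p[0],p[1],0])).round(1))
for n in ('scene','top'):
    cams.read_camera(n)
print(finder.place_of('top','stop_head')[:1], finder.place_of('top','flag_pad')[:1])
```

```text
[36.3 43.9 71. ]
[37.6 42.1 79. ]
[40.1 44.6 71. ]
[41.4 42.8 79. ]
[{'location': [324.1, 246.9], 'confidence': 0.61}] [{'location': [326.5, 251.9], 'confidence': 0.81}]
```

Emit:
jog_arm:
  plan:
    - {"x": 0.015,"y": 0,"z": 0,"wx": 0,"wy": 0,"wz": 0}
    - {"x": 0.03,"y": 0,"z": 0,"wx": 0,"wy": 0,"wz": 0}
    - {"x": 0.04,"y": 0,"z": 0,"wx": 0,"wy": 0,"wz": 0}
    - {"x": 0.05,"y": 0,"z": 0,"wx": 0,"wy": 0,"wz": 0}
    - {"x": 0.06,"y": 0,"z": 0,"wx": 0,"wy": 0,"wz": 0}
    - {"x": 0.07,"y": 0,"z": 0,"wx": 0,"wy": 0,"wz": 0}
    - {"x": 0.08,"y": 0,"z": 0,"wx": 0,"wy": 0,"wz": 0}
    - {"x": 0.09,"y": 0,"z": 0,"wx": 0,"wy": 0,"wz": 0}
    - {"x": 0.1,"y": 0,"z": 0,"wx": 0,"wy": 0,"wz": 0}

```text
t: 27.37
eef_pos: [0.5818, -0.2358, 0.0292]
tool_rot: [0.0, 0.641, 0.767, -0.001]
contact_force: [0.6, -3.1, -1.2]
gripper_width: 0.0
```

```bash
python3 st.py
```

```text
F [ 0.02 -3.11 -1.25] M [-0.68  0.01  0.04] pos [  18.9 -181.1   29.2]
[[0.0017, 1.0, -0.0008], [1.0, -0.0017, -0.0012], [-0.0012, -0.0008, -1.0]]
block [326.0, 84.1] [  19.3 -100.4   32. ] 0.64
[{'bbox': [286.8, 0.0, 75.1, 276.5], 'confidence': 0.87}]
```

Emit:
jog_arm:
  plan:
    - {"x": 0.015,"y": 0,"z": 0,"wx": 0,"wy": 0,"wz": 0}
    - {"x": 0.035,"y": 0,"z": 0,"wx": 0,"wy": 0,"wz": 0}
    - {"x": 0.055,"y": 0,"z": 0,"wx": 0,"wy": 0,"wz": 0}
    - {"x": 0.075,"y": 0,"z": 0,"wx": 0,"wy": 0,"wz": 0}
    - {"x": 0.095,"y": 0,"z": 0,"wx": 0,"wy": 0,"wz": 0}
    - {"x": 0.115,"y": 0,"z": 0,"wx": 0,"wy": 0,"wz": 0}
    - {"x": 0.135,"y": 0,"z": 0,"wx": 0,"wy": 0,"wz": 0}
    - {"x": 0.155,"y": 0,"z": 0,"wx": 0,"wy": 0,"wz": 0}
    - {"x": 0.175,"y": 0,"z": 0,"wx": 0,"wy": 0,"wz": 0}
    - {"x": 0.195,"y": 0,"z": 0,"wx": 0,"wy": 0,"wz": 0}
    - {"x": 0.21,"y": 0,"z": 0,"wx": 0,"wy": 0,"wz": 0}
    - {"x": 0.22,"y": 0,"z": 0,"wx": 0,"wy": 0,"wz": 0}

```text
t: 28.52
eef_pos: [0.5738, -0.191, 0.0292]
tool_rot: [-0.0, 0.641, 0.768, -0.0]
contact_force: [1.4, -2.3, -1.4]
gripper_width: -0.003
```

```bash
python3 st.py
```

```text
F [ 0.96 -2.51 -1.38] M [-0.69 -0.01  0.06] pos [  19.  -135.6   29.2]
[[0.0002, 1.0, -0.001], [1.0, -0.0002, -0.0], [-0.0, -0.001, -1.0]]
block [322.6, 81.8] [ 18.  -54.6  32. ] 0.91
[{'bbox': [287.0, 0.0, 75.0, 273.1], 'confidence': 0.58}]
```

Emit:
jog_arm:
  plan:
    - {"x": 0.01,"y": 0,"z": 0,"wx": 0,"wy": 0,"wz": 0}
    - {"x": 0.02,"y": 0,"z": 0,"wx": 0,"wy": 0,"wz": 0}
    - {"x": 0.03,"y": 0,"z": 0,"wx": 0,"wy": 0,"wz": 0}
    - {"x": 0.04,"y": 0,"z": 0,"wx": 0,"wy": 0,"wz": 0}
    - {"x": 0.05,"y": 0,"z": 0,"wx": 0,"wy": 0,"wz": 0}
    - {"x": 0.06,"y": 0,"z": 0,"wx": 0,"wy": 0,"wz": 0}
    - {"x": 0.07,"y": 0,"z": 0,"wx": 0,"wy": 0,"wz": 0}
    - {"x": 0.08,"y": 0,"z": 0,"wx": 0,"wy": 0,"wz": 0}
    - {"x": 0.088,"y": 0,"z": 0,"wx": 0,"wy": 0,"wz": 0}
    - {"x": 0.095,"y": 0,"z": 0,"wx": 0,"wy": 0,"wz": 0}

```text
t: 29.5
eef_pos: [0.5703, -0.1717, 0.0292]
tool_rot: [-0.001, 0.641, 0.768, -0.0]
contact_force: [0.5, -3.0, -1.1]
gripper_width: -0.001
```

```bash
python3 st.py
```

```text
F [-0.03 -3.02 -1.06] M [-0.65  0.04 -0.1 ] pos [  19.1 -116.    29.2]
[[-0.0, 1.0, -0.0011], [1.0, 0.0, 0.0008], [0.0008, -0.0011, -1.0]]
block [324.3, 83.8] [ 18.7 -35.7  32. ] 0.94
[{'bbox': [284.8, 0.0, 81.0, 275.3], 'confidence': 0.57}]
```

Emit:
jog_arm:
  plan:
    - {"x": 0.005,"y": 0,"z": 0,"wx": 0,"wy": 0,"wz": 0}
    - {"x": 0.01,"y": 0,"z": 0,"wx": 0,"wy": 0,"wz": 0}
    - {"x": 0.015,"y": 0,"z": 0,"wx": 0,"wy": 0,"wz": 0}
    - {"x": 0.02,"y": 0,"z": 0,"wx": 0,"wy": 0,"wz": 0}

```text
t: 29.98
eef_pos: [0.5696, -0.1676, 0.0292]
tool_rot: [-0.001, 0.64, 0.768, -0.0]
contact_force: [0.4, -3.9, 0.5]
gripper_width: -0.001
```

Emit:
jog_arm:
  plan:
    - {"x": 0.004,"y": 0,"z": 0,"wx": 0,"wy": 0,"wz": 0}
    - {"x": 0.008,"y": 0,"z": 0,"wx": 0,"wy": 0,"wz": 0}
    - {"x": 0.01,"y": 0,"z": 0,"wx": 0,"wy": 0,"wz": 0}

```text
t: 30.23
eef_pos: [0.5692, -0.1654, 0.0292]
tool_rot: [-0.001, 0.64, 0.768, -0.0]
contact_force: [0.7, -3.2, -1.5]
gripper_width: 0.002
```

Emit:
jog_arm:
  plan:
    - {"x": 0.004,"y": 0,"z": 0,"wx": 0,"wy": 0,"wz": 0}
    - {"x": 0.008,"y": 0,"z": 0,"wx": 0,"wy": 0,"wz": 0}
    - {"x": 0.008,"y": 0,"z": 0,"wx": 0,"wy": 0,"wz": 0}

```text
t: 30.48
eef_pos: [0.5688, -0.1636, 0.0292]
tool_rot: [-0.001, 0.64, 0.768, -0.0]
contact_force: [0.9, -2.1, -0.3]
gripper_width: -0.002
```

Emit:
jog_arm:
  plan:
    - {"x": 0.003,"y": 0,"z": 0,"wx": 0,"wy": 0,"wz": 0}
    - {"x": 0.006,"y": 0,"z": 0,"wx": 0,"wy": 0,"wz": 0}
    - {"x": 0.006,"y": 0,"z": 0,"wx": 0,"wy": 0,"wz": 0}

```text
t: 30.73
eef_pos: [0.5686, -0.1622, 0.0292]
tool_rot: [-0.001, 0.64, 0.768, -0.0]
contact_force: [0.3, -3.0, 0.8]
gripper_width: -0.0
```

Emit:
jog_arm:
  plan:
    - {"x": 0.003,"y": 0,"z": 0,"wx": 0,"wy": 0,"wz": 0}
    - {"x": 0.006,"y": 0,"z": 0,"wx": 0,"wy": 0,"wz": 0}
    - {"x": 0.006,"y": 0,"z": 0,"wx": 0,"wy": 0,"wz": 0}

```text
t: 30.98
eef_pos: [0.5684, -0.1608, 0.0292]
tool_rot: [-0.001, 0.64, 0.768, 0.0]
contact_force: [0.6, -2.4, -0.8]
gripper_width: -0.0
```

```bash
python3 st.py|head -1
```

```text
F [ 0.16 -2.43 -0.81] M [-0.59 -0.01  0.04] pos [  19.1 -104.9   29.2]
```

Emit:
jog_arm:
  plan:
    - {"x": 0.003,"y": 0,"z": 0,"wx": 0,"wy": 0,"wz": 0}
    - {"x": 0.006,"y": 0,"z": 0,"wx": 0,"wy": 0,"wz": 0}
    - {"x": 0.006,"y": 0,"z": 0,"wx": 0,"wy": 0,"wz": 0}

```text
t: 31.38
eef_pos: [0.5681, -0.1596, 0.0292]
tool_rot: [-0.001, 0.64, 0.768, 0.0]
contact_force: [1.6, -2.7, -0.9]
gripper_width: 0.002
```

Emit:
jog_arm:
  plan:
    - {"x": 0.003,"y": 0,"z": 0,"wx": 0,"wy": 0,"wz": 0}
    - {"x": 0.006,"y": 0,"z": 0,"wx": 0,"wy": 0,"wz": 0}
    - {"x": 0.006,"y": 0,"z": 0,"wx": 0,"wy": 0,"wz": 0}

```text
t: 31.63
eef_pos: [0.5679, -0.159, 0.0292]
tool_rot: [-0.001, 0.64, 0.768, -0.0]
contact_force: [1.1, -4.8, -1.7]
gripper_width: 0.002
```

```bash
python3 st.py|head -1
```

```text
F [ 0.28 -4.88 -1.67] M [-1.07  0.03  0.03] pos [  19.  -103.    29.2]
```

Emit:
jog_arm:
  plan:
    - {"x": 0.003,"y": 0,"z": 0,"wx": 0,"wy": 0,"wz": 0}
    - {"x": 0.006,"y": 0,"z": 0,"wx": 0,"wy": 0,"wz": 0}
    - {"x": 0.006,"y": 0,"z": 0,"wx": 0,"wy": 0,"wz": 0}

```text
t: 32.03
eef_pos: [0.5678, -0.1587, 0.0292]
tool_rot: [-0.0, 0.641, 0.768, -0.001]
contact_force: [0.6, -6.2, -0.5]
gripper_width: 0.0
```

```bash
python3 st.py|head -1
```

```text
F [-0.54 -6.2  -0.46] M [-1.28 -0.01  0.03] pos [  18.9 -102.8   29.2]
```

Emit:
jog_arm:
  plan:
    - {"x": 0.004,"y": 0,"z": 0,"wx": 0,"wy": 0,"wz": 0}
    - {"x": 0.008,"y": 0,"z": 0,"wx": 0,"wy": 0,"wz": 0}
    - {"x": 0.009,"y": 0,"z": 0,"wx": 0,"wy": 0,"wz": 0}
    - {"x": 0.009,"y": 0,"z": 0,"wx": 0,"wy": 0,"wz": 0}

```text
t: 32.52
eef_pos: [0.5676, -0.1584, 0.0293]
tool_rot: [0.0, 0.641, 0.768, -0.001]
contact_force: [1.2, -7.3, -1.4]
gripper_width: -0.002
```

```bash
python3 st.py|head -1
```

```text
F [-0.1 -7.4 -1.4] M [-1.45 -0.02 -0.02] pos [  18.7 -102.4   29.3]
```

Emit:
jog_arm:
  plan:
    - {"x": 0.005,"y": 0,"z": 0,"wx": 0,"wy": 0,"wz": 0}
    - {"x": 0.009,"y": 0,"z": 0,"wx": 0,"wy": 0,"wz": 0}
    - {"x": 0.013,"y": 0,"z": 0,"wx": 0,"wy": 0,"wz": 0}
    - {"x": 0.013,"y": 0,"z": 0,"wx": 0,"wy": 0,"wz": 0}

```text
t: 33.0
eef_pos: [0.5673, -0.158, 0.0294]
tool_rot: [0.001, 0.642, 0.767, -0.002]
contact_force: [2.4, -7.4, -1.6]
gripper_width: 0.002
```

```bash
python3 st.py|head -1
```

```text
F [ 1.04 -7.71 -1.58] M [-1.77 -0.01  0.02] pos [  18.5 -101.9   29.4]
```

Emit:
jog_arm:
  plan:
    - {"x": 0.006,"y": 0.001,"z": 0,"wx": 0,"wy": 0,"wz": 0}
    - {"x": 0.012,"y": 0.001,"z": 0,"wx": 0,"wy": 0,"wz": 0}
    - {"x": 0.017,"y": 0.001,"z": 0,"wx": 0,"wy": 0,"wz": 0}
    - {"x": 0.017,"y": 0.001,"z": 0,"wx": 0,"wy": 0,"wz": 0}
    - {"x": 0.017,"y": 0.001,"z": 0,"wx": 0,"wy": 0,"wz": 0}

```text
t: 33.57
eef_pos: [0.5671, -0.1575, 0.0296]
tool_rot: [0.002, 0.642, 0.766, -0.003]
contact_force: [1.4, -8.8, -1.7]
gripper_width: -0.001
```

```bash
python3 st.py|head -1; python3 st.py|head -1
```

```text
F [-0.23 -8.93 -1.65] M [-2.03 -0.01 -0.  ] pos [  18.5 -101.5   29.6]
F [  0.04 -10.17  -2.23] M [-2.06  0.02  0.02] pos [  18.4 -101.5   29.5]
```

About 9.5 N total less 3 N drag is roughly 6.5 N on the bumper, inside the band. Backing off slowly, then up.

Emit:
jog_arm:
  plan:
    - {"x": -0.005,"y": 0,"z": 0,"wx": 0,"wy": 0,"wz": 0}
    - {"x": -0.01,"y": 0,"z": 0,"wx": 0,"wy": 0,"wz": 0}
    - {"x": -0.02,"y": 0,"z": 0,"wx": 0,"wy": 0,"wz": 0}
    - {"x": -0.06,"y": 0,"z": 0,"wx": 0,"wy": 0,"wz": 0}
    - {"x": -0.1,"y": 0,"z": -0.05,"wx": 0,"wy": 0,"wz": 0}
    - {"x": -0.1,"y": 0,"z": -0.2,"wx": 0,"wy": 0,"wz": 0}
    - {"x": -0.1,"y": 0,"z": -0.4,"wx": 0,"wy": 0,"wz": 0}
    - {"x": -0.1,"y": 0,"z": -0.6,"wx": 0,"wy": 0,"wz": 0}
    - {"x": -0.1,"y": 0,"z": -0.8,"wx": 0,"wy": 0,"wz": 0}
    - {"x": -0.1,"y": 0,"z": -0.85,"wx": 0,"wy": 0,"wz": 0}
    - {"x": -0.1,"y": 0,"z": -0.85,"wx": 0,"wy": 0,"wz": 0}
    - {"x": -0.1,"y": 0,"z": -0.85,"wx": 0,"wy": 0,"wz": 0}

```text
t: 34.87
eef_pos: [0.5709, -0.1766, 0.2008]
tool_rot: [0.003, 0.643, 0.766, -0.002]
contact_force: [-1.0, -0.3, -1.6]
gripper_width: -0.0
```

```bash
python3 st.py
python3 - <<'E'
from h import *
w=cv2.imread('pics/last.png'); s=cams.read_camera('scene')[:,:,::-1]
cv2.imwrite('pics/v13.png',np.hstack([cv2.resize(w[0:290,230:430],(400,580),interpolation=2),cv2.resize(s[195:340,270:370],(400,580),interpolation=2)]))
E
```

```text
F [-1.01 -0.12 -1.56] M [0.03 0.02 0.03] pos [  18.7 -120.9  200.8]
[[0.0056, 1.0, 0.0004], [1.0, -0.0056, -0.0078], [-0.0078, 0.0004, -1.0]]
block [322.3, 61.8] [ 16.4 -22.   32. ] 0.76
[{'bbox': [307.8, 0.0, 28.8, 150.4], 'confidence': 0.58}]
```

View pics/v13.png

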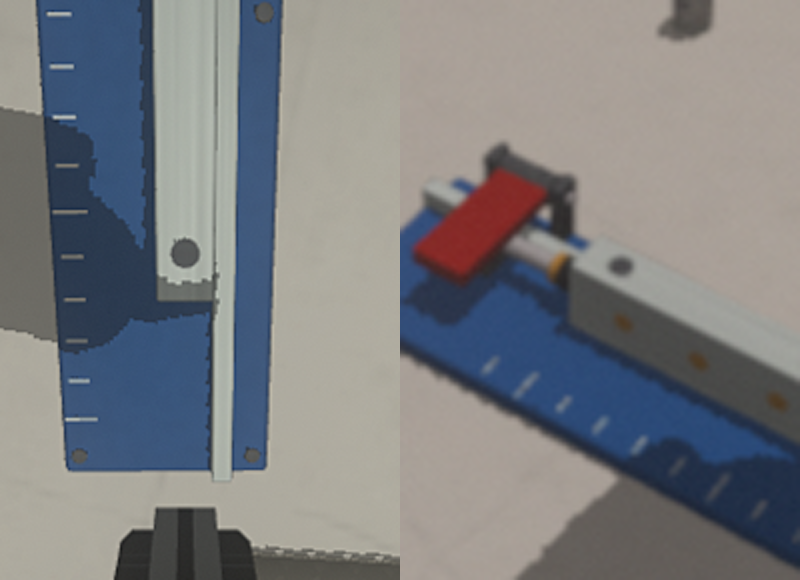

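The last picture shows the red flag level over the bed, the block upright with its end against the bumper (left of the crop at (560,268)), and its side along the fence. A numeric flushness check follows.

Run:
```python
from h import *
im=cv2.imread('pics/last.png'); S=cv2.cvtColor(im,cv2.COLOR_BGR2HSV)[:,:,1].astype(float)
d=np.load('last.npz');K,E=d['K'],d['E'];p=np.load('jig2.npy');Rj=R.from_euler('z',p[2]).inv()
def un(px,z):
    v=E[:3,:3].T@np.linalg.inv(K)@np.array([*px,1.]); o=-E[:3,:3].T@E[:3,3]; w=o+v*(z-o[2])/v[2]; return 1e3*Rj.apply(w-[p[0],p[1],0])
def cross(r,c0,c1):
    a=S[r,c0:c1]; i=[k for k in range(len(a)-1) if (a[k]-60)*(a[k+1]-60)<0]
    return [c0+k+(a[k]-60)/(a[k]-a[k+1]) for k in i]
L=[];F=[]
for r in range(5,132,6):
    c=cross(r,285,360)
    if len(c)>=2: L.append(un((c[0],r),.052)[:2]); F.append(un((c[-1],r),.024)[:2])
L=np.array(L);F=np.array(F)
for n,a in(('block left edge',L),('fence far edge',F)): k=np.polyfit(a[:,1],a[:,0],1); print(n,'slope',k[0].round(4),'x',np.polyval(k,[a[:,1].min(),a[:,1].max()]).round(1),'y',a[:,1].min().round(),a[:,1].max().round(),len(a), 'rms',np.std(a[:,0]-np.polyval(k,a[:,1])).round(2))
F2=np.array([un((cross(r,330,360)[-1],r),.024)[:2] for r in range(160,230,6) if cross(r,330,360)]); print('fence clear part',np.polyfit(F2[:,1],F2[:,0],1))
print('near end px row 150 y', un((322,150),.012)[1])
```

```text
block left edge slope 0.0039 x [4.5 4.8] y -76.0 15.0 22 rms 0.1
fence far edge slope 0.015 x [38.5 40. ] y -79.0 21.0 22 rms 1.16
fence clear part [-0.04500943 33.31294327]
near end px row 150 y -98.49868377849157
```

Run:
```python
from h import *
im=cv2.imread('pics/last.png'); H=cv2.cvtColor(im,cv2.COLOR_BGR2HSV)
for r in (8,30,60,90,120,132,165,180,200,220): print(r,' '.join(f'{c}:{H[r,c,1]}/{H[r,c,2]}' for c in list(range(304,312,1))+list(range(330,354,1))))
d=np.load('last.npz');K,E=d['K'],d['E']
from fit import J
p=np.load('jig2.npy')
def pj(X): q=K@(E[:3,:3]@np.atleast_2d(X).T+E[:3,3:4]); return (q[:2]/q[2]).T
for y in (-.09,-.03,.03,-.14): print(y,pj(J(p,[[.006,y,.052],[.03,y,.052],[.03,y,.024],[.04,y,.024]])).round(1).tolist())
```

```text
8 304:111/78 305:113/70 306:13/95 307:14/161 308:14/178 309:13/172 310:13/171 311:12/170 330:12/169 331:14/169 332:13/171 333:13/173 334:12/174 335:13/176 336:12/173 337:14/151 338:15/140 339:15/169 340:14/168 341:12/166 342:12/167 343:14/168 344:12/167 345:12/165 346:12/164 347:12/168 348:17/170 349:9/141 350:156/113 351:132/116 352:130/116 353:130/116
30 304:108/80 305:126/75 306:27/95 307:15/155 308:13/175 309:13/175 310:12/172 311:12/171 330:12/171 331:14/170 332:13/174 333:12/175 334:13/178 335:13/182 336:14/178 337:13/141 338:13/122 339:13/178 340:13/171 341:14/170 342:13/171 343:13/172 344:15/171 345:12/169 346:15/171 347:15/173 348:13/154 349:56/114 350:144/119 351:130/118 352:129/119 353:129/119
60 304:104/81 305:115/80 306:80/80 307:13/117 308:15/169 309:13/182 310:13/176 311:12/173 330:12/171 331:13/173 332:13/176 333:13/179 334:13/183 335:14/184 336:12/177 337:7/146 338:13/140 339:14/183 340:14/176 341:15/173 342:13/175 343:14/178 344:13/174 345:13/173 346:13/177 347:16/180 348:7/149 349:141/103 350:134/124 351:125/124 352:125/124 353:125/124
90 304:109/82 305:116/81 306:
[... 2121 characters left out ...]
3 350:125/124 351:130/124 352:126/125 353:125/124
220 304:134/124 305:131/123 306:132/124 307:131/123 308:134/122 309:133/123 310:132/124 311:135/125 330:131/125 331:129/125 332:134/126 333:125/116 334:103/74 335:54/80 336:16/129 337:14/181 338:14/183 339:13/180 340:13/179 341:13/176 342:13/179 343:14/181 344:15/184 345:15/156 346:113/99 347:136/124 348:129/123 349:125/124 350:123/124 351:126/125 352:122/127 353:125/126
-0.09 [[309.4, 148.1], [338.3, 148.0], [337.1, 142.8], [348.1, 142.8]]
-0.03 [[308.1, 70.9], [339.1, 70.7], [337.6, 72.1], [349.4, 72.0]]
0.03 [[306.6, -18.0], [339.9, -18.2], [338.3, -8.2], [350.8, -8.3]]
-0.14 [[310.3, 205.2], [337.8, 205.1], [336.6, 195.6], [347.1, 195.6]]
```

```bash
python3 -c "
from h import *
print(bot.hand_in(), monitor.get_obs()['t'])"
```

```text
the job is handed in; nothing more can be done
the job is handed in; nothing more can be done
```

The stop flag is fully down and the block lies flat and flush along the fence, touching the bumper. I handed the job in at about 35 s of the 72 s, but the block tipped over once on the way.

**Flag:** I swept it down with the shut fingers until it met its hard stop, where the force on the tool rose to about 12 N. The last picture shows it level across the bed.

**Block:**
- **Failed attempts:** Sliding the gripped block sideways jammed, with about 22 N sideways and 28 N vertical on the tool. Pushing its side then tipped it onto the fence at about 46°.
- **Recovery:** I righted it by closing the jaws round it, lifted it about 5 mm, set it against the fence and let go.
- **Bumper push:** I pushed its end towards the stop with the shut fingers. The final push was about 9–10 N in all. Less about 3 N of drag, that leaves 6–7 N on the bumper; the compression I estimated would mean up to 8 N. Both are inside the 5–10 N wanted.

**Last checks, after backing off:**
- **Position:** The block is upright with its end at the bumper. Its edges agree with a flush position to about 0.3 mm at both ends visible to the wrist camera.
- **One disagreement:** My first numeric fit of the fence edge was noisy and showed nothing either way, so the flush result rests on a direct comparison of the edges.
- **Other things on the bench:** I never went near them, but I did not measure them again at the end.

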